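Retain a trolley wheel with a spring ring

TASK

Secure the trolley wheel on its upright stub axle: squeeze the red-handled pliers so that they spread the brass retaining ring that is already on their tips, lower the spread ring over the axle until you feel it land on the steel washer, then ease the handles so that the ring closes into the groove all round. Afterwards stand the empty pliers back upright in the slot of their grey rest, let go, and leave the other things on the counter where they are.

Things in the scene. Friction and masses are not known exactly. Their poses are not given: they have to be found in the camera images.
- pliers: Retaining-ring pliers standing upright, 166 mm tall, about 0.2 kg. Origin midway between the jaws, at the level of the feet's undersides (relaxed, the feet's lowest edges are 1.2 mm below it). z up along the handles, y from jaw to jaw (squeeze along y), x towards the ring's bore. Two pivots at z = 75, y = +-22. Each jaw ends in a foot, x = -18 to +14, 12 mm in y, with a tip under it.
- pliers_grip (a point): The place to squeeze: mid plane between the two red handles, 140 mm above the pliers' origin. Handles: 17 mm wide in x, 10 mm thick, from 38 mm below to 26 mm above this point. Relaxed they splay: 57 mm over both here, 68 mm at the top. Fully squeezed (hard stop, 30 to 40 N of grip is enough) they are parallel, 30 mm over both; the ring is then clamped on the tips and can be carried.
- pliers_l (a joint): Swing of the +y half: 0 relaxed, 0.207 rad fully squeezed. Squeezing spreads the jaws. Tips: 10 mm (x) by 6 mm (y), 6.5 mm long below the feet, centres at y = +-14.5 relaxed, +-30 squeezed.
- pliers_r (a joint): Swing of the -y half, coupled to mirror pliers_l. A return spring pushes each handle outwards with about 4 to 7 N at the grip point (the spread ring adds about 9 N): fingers eased to stand 52 to 55 mm apart still hold up the pliers, while the jaws are loose in a closed ring and can be lifted out.
- ring: Brass retaining ring, 7 mm thick, about 75 x 50 mm, 0.06 kg: a bow with two sprung arms, each ending in a lug with a rectangular eye for a tip of the pliers. Origin on the axis of the closed bore, on the underside; z up, x towards the bow, lugs at x = -36. It starts flat on the rest under the pliers' feet, tips in the eyes, axes parallel to the pliers', its origin at pliers x = +36.
- ring_center (a point): Axis of the ring's closed bore, half way up its thickness (3.5 mm above the underside); fixed to the bow. Bore 27 mm when closed; fully spread it clears the 32 mm axle by about 2 mm all round when this point is on the axle's axis.
- ring_l (a joint): Opening of the ring's +y arm: 0 closed (at the start, and seated in the groove), about 0.22 rad when spread by the fully squeezed pliers.
- ring_r (a joint): Opening of the ring's -y arm, as ring_l.
- wheel: Trolley wheel, 150 mm black tyre, lying flat on a wooden block on an upright steel stub axle; all fixed. Origin on the counter on the axle's axis, z up. Steel washer 100 mm across, top at z = 65. Groove 25 mm across, z = 65 to 76, directly above the washer. Axle above it 32 mm across to z = 89, then a cone to 20 mm at its top, z = 98. Any yaw of the ring will do.
- axle_groove (a point): On the axle's axis at the level of the washer's top face (the groove's lower side). A seated ring lies on the washer: ring_center 3.5 mm above this point.
- axle_top (a point): Top end of the axle, on its axis, 33 mm above the washer.
- rest: Fixed grey-painted tool rest, x = -45 to +80, 130 mm in y, top at z = 40. Slot in the top: 18 mm wide in x, 96 mm long in y, 10 mm deep, centred on the origin. Origin on the counter, z up. The pliers start and belong here: tips in the slot, feet on the top (pliers' origin about 1 mm above the top), axes parallel to the rest's (or half a turn off).
- rest_slot (a point): Middle of the slot's mouth, level with the top face of the rest (40 mm above the counter).
- tape_roll: Grey roll of tape lying flat, 110 mm across, 48 mm high; bystander. Origin: centre of underside.
- camera_box: Small cardboard box with a black lid, 90 x 70 x 60 mm; bystander. Origin: centre of underside.
- teal_tray: Small open teal plastic box, 70 x 70 x 50 mm; bystander. Origin: centre of underside.
- screwdriver: Screwdriver lying on the counter, 180 mm long; bystander. x along it.
Things that resemble listed ones, but are neither listed nor needed, are in the scene too. There is more than one size of the pliers; the job needs the smaller.

How it is judged:
By the outcome, as a careful person would: the job done as asked, in the order asked, and still so for the second after the job is handed in, with the robot touching nothing.
It also fails if it takes over 64 s, if anything falls off the work surface, if the arm or the gripper's body presses on something with over 40 N, if the wrist force passes 120 N, or if a joint passes its speed limit or range.

ROBOT

A 6-joint arm with a two-finger parallel gripper is mounted at the origin on the work surface. World frame = base frame: x ahead of the robot, y to its left, z up, the work surface at z = 0. Lengths are in m, angles in rad, forces in N, time in s.
With the tool pointing down it reaches from about 0.35 to 0.85 m from the base axis. Payload 8.1 kg.
Tool frame: the origin (TCP) lies on the mounting face of the last link; the fingertips stand 186 mm ahead of it and the grasp point (between the pads) lies 167 mm ahead of it; z points along the fingers, y is the line along which they close (so a half turn about z gives the same grasp; the last joint's range is limited). The gripper opens to 93 mm and grips with 3 to 60 N. Pads are 15 mm wide; open, the fingers measure 128 mm over their backs; the gripper's body (75 mm by 188 mm) begins 65 mm behind the grasp point.
Start: joints at [1.208, 0.13, 1.488, -0, 1.523, -0.085], TCP at [0.165, 0.577, 0.405] pointing down, gripper open.
Joint ranges: [-2.96, 2.96], [-0.89, 2.26], [0.02, 2.5], [-1.34, 4.48], [0, 2.73], [-2.66, 2.66]. Speed limits (rad/s): [2.39, 2.39, 2.79, 3.14, 3.14, 3.14].

INTERFACE

Orientations are given as a rotation vector (axis times angle).
In Python, from plant import * gives the robot as it stands. The module is installed in compiled form; this text tells all that it offers.
- The arm moves only by the tool arm_command, never from a script. Its argument "increments" is a list of rows, each a list of 6 numbers: the shift along the tool's x, y, z in units of 0.2 m (1.0 is 0.2 m), then the turn, a rotation vector about the tool's x, y, z in units of pi rad (1.0 is pi rad). A call has exactly 5 rows; each row is the pose to reach, as a shift and turn from the pose commanded when the call began, along the tool's axes at that moment, turning the shorter way round; what a row does not reach only later rows make up. A row lasts 1/8 s, in which the tool goes at most 62.5 mm and 10.7 degrees, less where a joint would pass 70% of its speed; a pose out of reach is approached as far as the arm can. A call with a number of a shift or a turn outside -1 to 1 is refused whole. A call with a gripper value outside its range is refused whole. "fingers" is the closure, from -1 (fully open) to 1 (shut), set as the call begins (left out, the last holds). The fingers move at their own pace and stop on an object; "force" is the grip in N (left out, the last holds). Time passes only in rows, so rows that repeat a pose let the fingers close, or fill a call up. It gives the time, the measured TCP pose, the force, the opening and the grip force at its end, in the units of the state.
- read_state(): the state, without advancing time (a new reading comes with each control period).
- read_camera(name): name is "scene" or "top"; returns a dict with "image" (420x560x3 uint8, red, green, blue), "fx", "fy", "cx", "cy" (pixels), "T" (4x4, takes a point from camera to world coordinates). Camera axes: x right, y down, z forward; pixel columns grow to the right and rows downward; lengths in m; the calibration is good to about 2 mm. A picture is of the moment at which its call begins. There is no depth.
- close_job(): hands the job in; it is judged then, once.
The state is a dict: "t": time; "q": joint angles; "dq": joint speeds; "joint_torque": joint torques, N m; "tool_pos": TCP position; "orientation": TCP orientation; "force": force on the tool from outside, world axes, zero at the start; "wrist_torque": the same for the moment, N m; "opening": finger opening in m; "gripper_force": force on a finger pad.
Only numpy, scipy, OpenCV 4.12 (cv2) and the standard library are available. Lean on these libraries where they do the work, as an engineer would, in place of code of your own. Each camera call takes 0.05 s, during which the arm holds its last target. There are 200 camera calls.

## Working session

There is one attempt and no reset: what is moved stays moved. The work goes in short steps, Python scripts to look and compute and a tool call to move; the robot and the scene stay as the last step left them, time stands still between calls to the robot, and variables do not carry over. Pictures are saved under pics/ and viewed, at most 10 in all, crops included, and the job is handed in when it is done.

Besides the shell and the picture viewer there is one more tool, called after ">>>" by a JSON object that holds its "op" and its "data". arm_command: Moves the arm, as the interface text tells. Shifts and turns lie within -1 to 1; 1 stands for 0.2 m of shift or pi rad of turn. Its arguments: {"type":"object","properties":{"increments":{"type":"array","items":{"type":"array","items":{"type":"number","minimum":-1,"maximum":1}}},"fingers":{"type":"number"},"force":{"type":"number"}},"required":["increments"]}

```bash
mkdir -p pics
python3 - <<'E'
from plant import *
import cv2,numpy as np,pickle
s=read_state();print({k:np.round(v,3).tolist() for k,v in s.items()})
for n in("scene","top"):
    c=read_camera(n);pickle.dump(c,open(n+".pkl","wb"))
    cv2.imwrite(f"pics/{n}0.png",c["image"][:,:,::-1]);print(n,c["fx"],c["fy"],c["cx"],c["cy"],np.round(c["T"],4).tolist())
E
```

```text
{'t': 0.0, 'q': [1.208, 0.131, 1.489, -0.0, 1.523, -0.085], 'dq': [0.002, -0.0, -0.0, 0.002, -0.003, -0.0], 'joint_torque': [-0.001, -55.985, -49.175, 0.077, 0.036, -0.0], 'tool_pos': [0.164, 0.577, 0.404], 'orientation': [-0.435, -3.111, 0.003], 'force': [-0.051, 0.094, 0.163], 'wrist_torque': [0.014, 0.008, 0.038], 'gripper_force': 0.0, 'opening': 0.093}
scene 432.15812485624934 432.15812485624934 275.30092467564515 212.20050944095243 [[-0.7537, 0.4682, -0.4613, 1.0807], [0.6572, 0.5458, -0.5198, 0.5628], [0.0084, -0.6949, -0.719, 0.9347], [0.0, 0.0, 0.0, 1.0]]
top 515.4479449703229 515.4479449703229 279.9756765488526 208.43543383862593 [[-0.0034, -0.9818, 0.1901, 0.3008], [-0.9999, 0.0058, 0.0123, -0.0132], [-0.0132, -0.19, -0.9817, 1.4668], [0.0, 0.0, 0.0, 1.0]]
```

View pics/scene0.png

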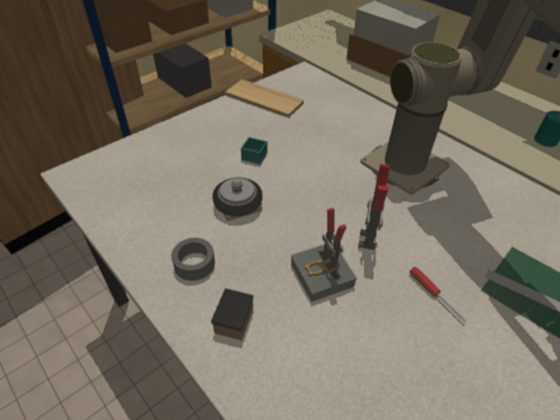

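View pics/top0.png

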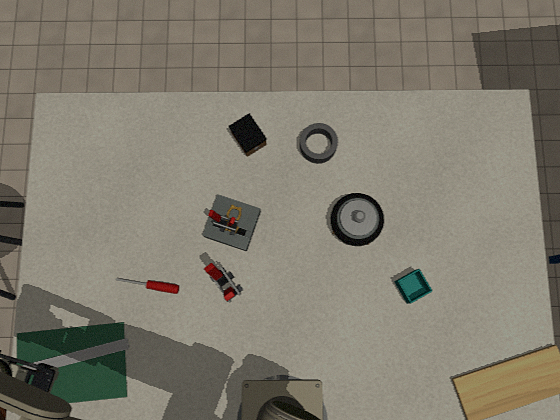

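Two red-handled pliers: scene (335,240) / top (230,220) stands on the grey rest with the brass ring on its tips; scene (377,210) / top (222,278) is taller and stands on its own. The first fits: it is smaller, on the rest and holds the ring. The wheel is at scene (237,195), top (358,218). I'll confirm this in an enlarged crop.

Run:
```python
import cv2,numpy as np
s=cv2.imread("pics/scene0.png");t=cv2.imread("pics/top0.png")
f=lambda im,x,y,w,h,k:cv2.resize(im[y:y+h,x:x+w],None,fx=k,fy=k,interpolation=cv2.INTER_CUBIC)
# left: scene x280-380,y200-300 @4 ; right: top x190-290,y180-280 (@4)
a=np.hstack([f(s,280,200,100,100,4),f(t,190,170,100,100,4)])
b=np.hstack([f(s,205,170,66,50,6)[:, :396],np.zeros((300,4,3),np.uint8),f(t,325,190,66,50,6)])
b=b[:,:800]; b=np.hstack([b,np.zeros((300,800-b.shape[1],3),np.uint8)])[:200+100]
cv2.imwrite("pics/c1.png",a);cv2.imwrite("pics/c2.png",b)
```

```text
(no output)
```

View pics/c1.png

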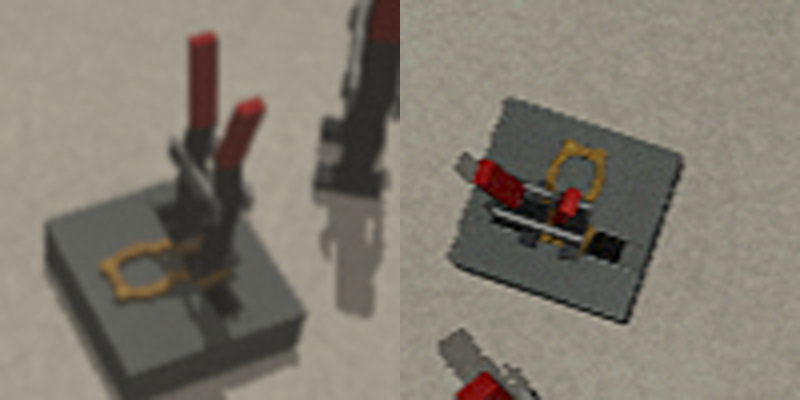

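View pics/c2.png

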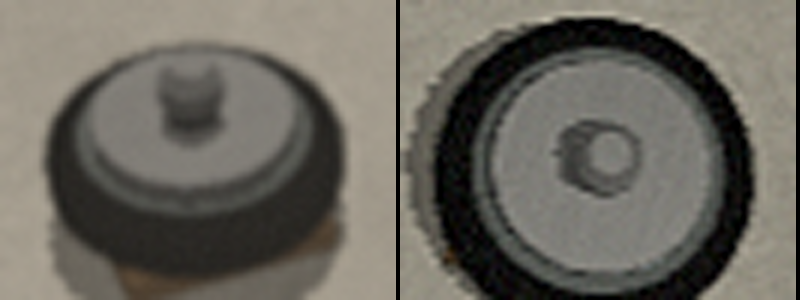

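The crops confirm it: the smaller pliers stand in the rest's slot, with the ring on their tips and its bow pointing up-image (about +x). The axle top is at top (360.3,215.5), scene (236.7,182). Next I'll fit the washer circle and the rest outline in both views.

```bash
cat > h.py <<'E'
import numpy as np,cv2,pickle
from scipy.optimize import minimize
def proj(c,P):
    P=np.asarray(P,float);T=c["T"];Q=(P-T[:3,3])@T[:3,:3]
    return np.c_[c["fx"]*Q[:,0]/Q[:,2]+c["cx"],c["fy"]*Q[:,1]/Q[:,2]+c["cy"]]
def ray(c,uv,z):
    T=c["T"];d=T[:3,:3]@np.array([(uv[0]-c["cx"])/c["fx"],(uv[1]-c["cy"])/c["fy"],1])
    return T[:3,3]+d*(z-T[2,3])/d[2]
def samp(c,P):
    p=proj(c,P).astype(np.float32)
    g=cv2.cvtColor(c["image"],cv2.COLOR_RGB2GRAY).astype(np.float32)
    return cv2.remap(g,p[:,0].reshape(-1,1),p[:,1].reshape(-1,1),cv2.INTER_CUBIC).ravel()
def load(): return {n:pickle.load(open(n+".pkl","rb")) for n in("scene","top")}
def circ(x,y,z,r,n=180):
    a=np.linspace(0,2*np.pi,n,endpoint=False);return np.c_[x+r*np.cos(a),y+r*np.sin(a),0*a+z]
def fitcirc(cs,x0,z,r,d=.0025):
    f=lambda p:-sum(abs(np.mean(samp(c,circ(*p,z,r+d))-samp(c,circ(*p,z,r-d)))) for c in cs)
    return minimize(f,x0,method="Nelder-Mead",options=dict(initial_simplex=np.array(x0)+[[-.004,-.003],[.004,-.003],[0,.005]],xatol=1e-5))
def rot(a): return np.array([[np.cos(a),-np.sin(a)],[np.sin(a),np.cos(a)]])
def rest_edges(p,d):
    R=rot(p[2]);out=[]
    for A,B in(((-.045,-.065),(.08,-.065)),((.08,-.065),(.08,.065)),((.08,.065),(-.045,.065)),((-.045,.065),(-.045,-.065))):
        A,B=np.array(A),np.array(B);t=np.linspace(.04,.96,60)[:,None];e=(B-A)/np.linalg.norm(B-A);n=np.array([e[1],-e[0]])
        q=(A+(B-A)*t+n*d)@R.T+p[:2];out.append(np.c_[q,np.full(60,.04)])
    return out
def fitrest(cs,x0,d=.0025):
    f=lambda p:-sum(abs(np.mean(samp(c,a)-samp(c,b))) for c in cs for a,b in zip(rest_edges(p,d),rest_edges(p,-d)))
    return minimize(f,x0,method="Nelder-Mead",options=dict(initial_simplex=np.array(x0)+[[-.004,-.003,0],[.004,-.003,-.03],[0,.005,.03],[0,0,-.05]],xatol=1e-5))
E
python3 - <<'E'
from h import *
c=load();S,T=c["scene"],c["top"]
a=ray(T,(360.3,215.5),.098);b=ray(S,(236.7,182),.098);print("axle top",a,b)
for cs in([T],[S],[T,S]):
    r=fitcirc(cs,list((a+b)[:2]/2),.065,.05);print("washer",np.round(r.x,4),r.fun)
    # outer step only: sample axle top rim
for n,cs in(("T",[T]),("S",[S]),("TS",[T,S])):
    x0=[*ray(T,(232,222),.04)[:2],-.29]
    r=fitrest(cs,x0);print("rest",n,np.round(r.x,4),r.fun)
q=r.x
print("corner px", proj(T,np.vstack([e[0] for e in rest_edges(q,0)])).round(1).tolist(), proj(S,np.vstack([e[0] for e in rest_edges(q,0)])).round(1).tolist())
E
```

```text
axle top [ 0.545128 -0.21229   0.098   ] [ 0.54885041 -0.20589414  0.098     ]
washer [ 0.5466 -0.2114] -53.7143440246582
washer [ 0.5467 -0.212 ] -32.48120880126953
washer [ 0.5466 -0.2115] -85.7992172241211
rest T [ 0.54    0.1384 -0.3329] -85.50664520263672
rest S [ 0.5395  0.1409 -0.3319] -111.83123016357422
rest TS [ 0.5392  0.1391 -0.3327] -182.98941040039062
corner px [[249.2, 242.7], [261.6, 202.2], [219.6, 190.0], [206.7, 230.2]] [[325.3, 243.0], [285.1, 257.4], [307.0, 294.5], [349.4, 277.8]]
```

Run:
```python
from h import *
c=load();S,T=c["scene"],c["top"]
m=np.array([[.08,.065],[.08,-.065],[-.045,-.065],[-.045,.065]])
px={"top":[(217,194.2),(260.5,208.7),(247.2,249),(202.5,235)],"scene":[(291.2,255.5),None,(355.7,278.7),None]}
from scipy.optimize import least_squares
def res(p,names):
    P=np.c_[m@rot(p[2]).T+p[:2],np.full(4,.04)];o=[]
    for n in names:
        q=proj(c[n],P)
        for i,k in enumerate(px[n]):
            if k: o+=list(q[i]-k)
    return np.array(o)
px["scene"]=[(312.,293.),(291.2,255.5)][::1]+[None,(355.7,278.7)]
for nm in(["top"],["top","scene"]):
    r=least_squares(res,[.53,.13,-.32],args=(nm,));print(nm,r.x,r.fun.round(1))
    x0=least_squares(res,[.53,.13,-.32],args=(["top"],)).x
best=None
for cs in([T],[S],[T,S]):
    rs=[fitrest(cs,[x0[0]+a,x0[1]+b,x0[2]]) for a in(-.008,0,.008) for b in(-.008,0,.008)]
    rs.sort(key=lambda r:r.fun);print([(r.x.round(4).tolist(),round(r.fun,1)) for r in rs[:3]])
q=rs[0].x
for n in c:
    im=cv2.cvtColor(c[n]["image"],cv2.COLOR_RGB2BGR);k=6
    cx,cy=proj(c[n],[[q[0],q[1],.05]])[0].astype(int);x,y=cx-33,cy-40
    im=cv2.resize(im[y:y+80,x:x+66],None,fx=k,fy=k,interpolation=cv2.INTER_CUBIC)
    P=np.c_[m@rot(q[2]).T+q[:2],np.full(4,.04)]
    sl=np.array([[.009,.048],[.009,-.048],[-.009,-.048],[-.009,.048]]);P2=np.c_[sl@rot(q[2]).T+q[:2],np.full(4,.04)]
    for P_ in(P,P2):
        cv2.polylines(im,[np.int32(((proj(c[n],P_)-[x,y]+.5)*k).round())],True,(0,255,0),1)
    cv2.imwrite(f"pics/r_{n}.png",im);print(n,x,y)
cv2.imwrite("pics/r.png",np.hstack([cv2.imread("pics/r_scene.png"),cv2.imread("pics/r_top.png")]))
```

```text
['top'] [ 0.52369163  0.14561141 -0.31650118] [ 0.3 -0.2  0.2 -1.  -0.6  0.7  0.1  0.5]
['top', 'scene'] [ 0.52405576  0.14614371 -0.3246503 ] [ 0.4 -0.5  0.2 -0.9 -1.   0.7 -0.2  0.2 -0.1  0.7 -0.9 -0.7  0.9 -1. ]
[([0.5223, 0.1504, -0.3311], np.float64(-245.0)), ([0.5222, 0.1504, -0.3306], np.float64(-245.0)), ([0.5222, 0.1504, -0.3317], np.float64(-244.9))]
[([0.5239, 0.1465, -0.335], np.float64(-125.6)), ([0.5238, 0.1464, -0.334], np.float64(-125.6)), ([0.5238, 0.1465, -0.3348], np.float64(-125.6))]
[([0.5209, 0.1453, -0.3333], np.float64(-328.3)), ([0.5209, 0.1453, -0.3336], np.float64(-328.2)), ([0.5209, 0.1454, -0.3349], np.float64(-328.2))]
scene 296 220
top 196 187
```

View pics/r.png

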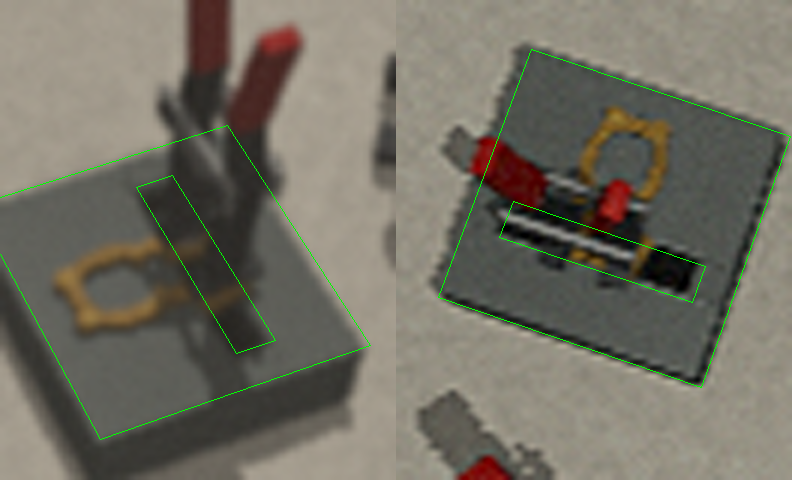

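The scene fit (0.5239,0.1465) and the half-pixel-corrected corner clicks from the top view agree: rest at (0.524,0.1465), yaw −0.33. The washer fits agree to 0.5 mm: (0.5466,−0.2117). Next is a helper that turns target poses into increments.

```bash
cat >> h.py <<'E'
from scipy.spatial.transform import Rotation as Ro
def down(yaw): # tool z down, tool y along pliers +y, tool x along pliers -x
    return Ro.from_matrix(np.array([[-np.cos(yaw),-np.sin(yaw),0],[-np.sin(yaw),np.cos(yaw),0],[0,0,-1]]))
def inc(pos,yaw):
    from plant import read_state
    s=read_state();R=Ro.from_rotvec(s["orientation"])
    d=R.inv().apply(np.array(pos)-s["tool_pos"])/.2;w=(R.inv()*down(yaw)).as_rotvec()/np.pi
    print("t",round(s["t"],2),"pos",np.round(s["tool_pos"],4),"shift",np.round(d,4),"turn",np.round(w,4),"F",np.round(s["force"],1),"open",round(s["opening"],4),"g",round(s["gripper_force"],1))
E
python3 -c "
from h import *
inc([.524,.1465,.42],-.33)"
```

```text
t 0.1 pos [0.1644 0.5768 0.4038] shift [-2.3188 -1.5762 -0.0788] turn [-0.0005 -0.      0.0166] F [ 0.1 -0.2 -0.5] open 0.0929 g 0.0
```

>>> {"op": "arm_command", "data": {"increments": [[-0.2,-0.136,-0.08,0,0,0],[-0.45,-0.306,-0.08,0,0,0.008],[-0.7,-0.476,-0.08,0,0,0.0166],[-0.95,-0.646,-0.08,0,0,0.0166],[-1,-0.68,-0.08,0,0,0.0166]], "fingers": -1, "force": 40}}

```text
t: 0.72
tool_pos: [0.3213, 0.389, 0.4205]
orientation: [0.522, 3.098, -0.001]
force: [-1.1, 0.2, -0.1]
opening: 0.0933
gripper_force: 0.0
```

>>> {"op": "arm_command", "data": {"increments": [[-0.2,-0.136,0,0,0,0],[-0.45,-0.306,0,0,0,0],[-0.7,-0.476,0,0,0,0],[-0.95,-0.646,0,0,0,0],[-1,-0.68,0,0,0,0]]}}

```text
t: 1.35
tool_pos: [0.466, 0.196, 0.4203]
orientation: [-0.521, -3.098, 0.001]
force: [-0.0, -0.3, -0.1]
opening: 0.0926
gripper_force: 0.0
```

```bash
python3 -c "
from h import *
inc([.524,.1465,.42],-.33)"
```

```text
t 1.35 pos [0.466  0.196  0.4203] shift [-0.3548 -0.1389  0.0015] turn [-0.0002 -0.0001 -0.0011] F [-0.  -0.3 -0.1] open 0.0926 g 0.0
```

>>> {"op": "arm_command", "data": {"increments": [[-0.2,-0.08,0,0,0,0],[-0.355,-0.139,0,0,0,-0.001],[-0.355,-0.139,0,0,0,-0.001],[-0.355,-0.139,0,0,0,-0.001],[-0.355,-0.139,0,0,0,-0.001]]}}

```text
t: 1.98
tool_pos: [0.5221, 0.1499, 0.4207]
orientation: [-0.508, -3.1, -0.0]
force: [0.7, 0.5, -0.2]
opening: 0.0931
gripper_force: 0.0
```

Run:
```python
from h import *
from plant import *
inc([.524,.1465,.348],-.33)
c={n:read_camera(n) for n in("scene","top")};pickle.dump(c,open("c1.pkl","wb"))
# predicted finger pads & handles overlay in scene
s=c["scene"];im=cv2.cvtColor(s["image"],cv2.COLOR_RGB2BGR)
p0=proj(s,[[.524,.1465,.18]])[0].astype(int);x,y=p0[0]-65,p0[1]-60
k=6;im=cv2.resize(im[y:y+100,x:x+130],None,fx=k,fy=k,interpolation=cv2.INTER_CUBIC)
R=rot(-.33)
def L(px,py,pz): return [*(np.array([.524,.1465])+R@[px,py]),.041+pz]
for yy,zz in((.0285,.140),(-.0285,.140),(.034,.166),(-.034,.166)):
    for xx in(-.0085,.0085):
        q=((proj(s,[L(xx,yy,zz)])[0]-[x,y]+.5)*k).astype(int);cv2.drawMarker(im,tuple(map(int,q)),(0,255,0),0,10,1)
for a in circ(0,0,0,1,4): pass
cv2.imwrite("pics/g1.png",im)
```

```text
t 1.98 pos [0.5221 0.1499 0.4207] shift [-0.0144 -0.0131  0.3637] turn [ 0.0001 -0.0001  0.0015] F [ 0.7  0.5 -0.2] open 0.0931 g 0.0
```

View pics/g1.png

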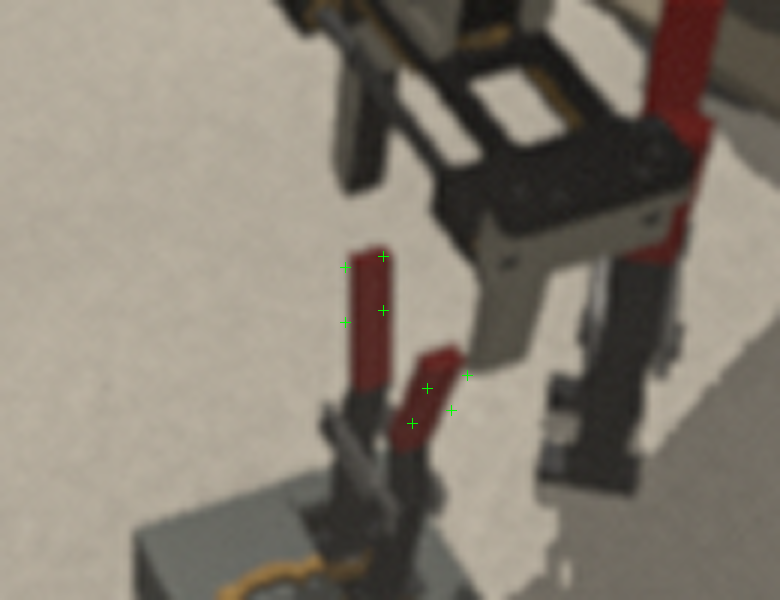

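Run:
```python
from h import *
c=load();K=4
def redmask(im):
    h=im.astype(int);return ((h[...,0]>60)&(h[...,0]>2.2*h[...,1])&(h[...,0]>2.2*h[...,2]))
def boxes(p):
    x,y,yaw,z0,th=p;o=[]
    for s in(1,-1):
        B=[]
        for u in(-.0085,.0085):
            for v in(0,-.010):
                for w in(-.038,.026):
                    yy=.0285+w*np.tan(th)+v*np.cos(th); zz=.140+w-v*np.sin(th)
                    q=np.array([x,y])+rot(yaw)@[u,s*yy];B.append([*q,z0+zz])
        o.append(np.array(B))
    return o
M={}
for n in c:
    m=redmask(c[n]["image"]);ctr=proj(c[n],[[.524,.1465,.18]])[0].astype(int)
    roi=(ctr[0]-35,ctr[1]-35,70,62 if n=="top" else 70)
    sub=m[roi[1]:roi[1]+roi[3],roi[0]:roi[0]+roi[2]].astype(np.uint8)
    nn,lab,st,ce=cv2.connectedComponentsWithStats(sub)
    print(n,roi,[(s[:5].tolist(),d.round(1).tolist()) for s,d in zip(st[1:],ce[1:]) if s[4]>5])
    keep=[i for i in range(1,nn) if st[i,4]>20 and abs(ce[i][0]-35)<22 and ce[i][1]<48 and st[i,0]>0 and st[i,0]+st[i,2]<70]
    print("keep",keep)
    M[n]=(roi,cv2.resize(np.isin(lab,keep).astype(np.float32),None,fx=K,fy=K))
def cost(p,names=("top","scene")):
    t=0
    for n in names:
        roi,m=M[n];im=np.zeros(m.shape,np.uint8)
        for B in boxes(p):
            q=((proj(c[n],B)-roi[:2]+.5)*K-.5)*16
            cv2.fillConvexPoly(im,cv2.convexHull(np.int32(q.round())),1,shift=4)
        t-=np.minimum(im,m).sum()/np.maximum(im,m).sum()
    return t
for names in(("top","scene"),("scene",),("top",)):
  for fr in([0,1],[0,1,3],[0,1,2,3,4]):
    if len(names)==1 and len(fr)>2: continue
    base=np.array([.524,.1465,-.33,.041,.207])
    def f(v): p=base.copy();p[fr]=v;return cost(p,names)
    sx=np.vstack([base[fr]]+[base[fr]+np.eye(len(fr))[i]*np.array([.006,.006,.08,.006,.05])[fr][i] for i in range(len(fr))])
    r=minimize(f,base[fr],method="Nelder-Mead",options=dict(initial_simplex=sx,xatol=1e-5,fatol=1e-4));print(names,fr,r.x.round(4),round(r.fun,3))
```

```text
scene (np.int64(299), np.int64(192), 70, 70) [([29, 17, 5, 3, 11], [31.0, 18.0]), ([41, 33, 5, 4, 16], [43.1, 34.7])]
keep []
top (np.int64(188), np.int64(183), 70, 62) [([20, 27, 13, 12, 83], [26.3, 32.3]), ([42, 34, 5, 8, 27], [44.0, 37.3])]
keep [1, 2]
('top', 'scene') [0, 1] [0.5258 0.1486] -0.687
('top', 'scene') [0, 1, 3] [0.5249 0.1474 0.0455] -0.686
('top', 'scene') [0, 1, 2, 3, 4] [ 0.5253  0.1474 -0.3047  0.0464  0.1632] -0.723
('scene',) [0, 1] [0.524  0.1465] 0.0
('top',) [0, 1] [0.5258 0.1486] -0.687
```

```bash
cat > fit.py <<'E'
from h import *
c=load();K=4
def boxes(p):
    x,y,yaw,z0,th=p;o=[]
    for s in(1,-1):
        B=[]
        for u in(-.0085,.0085):
            for v in(0,-.010):
                for w in(-.038,.026):
                    yy=.0285+w*np.tan(th)+v*np.cos(th); zz=.140+w-v*np.sin(th)
                    q=np.array([x,y])+rot(yaw)@[u,s*yy];B.append([*q,z0+zz])
        o.append(np.array(B))
    return o
M={}
for n in c:
    h=c[n]["image"].astype(int);m=((h[...,0]>45)&(h[...,0]>1.6*h[...,1]+8)&(h[...,0]>1.6*h[...,2]+8))
    m&=h[...,1]<1.3*h[...,2]+8  # not brass
    ctr=proj(c[n],[[.524,.1465,.18]])[0].astype(int);roi=(ctr[0]-25,ctr[1]-25,50,50)
    sub=m[roi[1]:roi[1]+50,roi[0]:roi[0]+50].astype(np.uint8)
    nn,lab,st,ce=cv2.connectedComponentsWithStats(sub)
    print(n,[(s.tolist(),d.round(1).tolist()) for s,d in zip(st[1:],ce[1:])])
    keep=[i for i in range(1,nn) if st[i,4]>20 and st[i,0]+st[i,2]<50]
    M[n]=(roi,cv2.resize(np.isin(lab,keep).astype(np.float32),None,fx=K,fy=K))
def cost(p,names):
    t=0
    for n in names:
        roi,m=M[n];im=np.zeros(m.shape,np.uint8)
        for B in boxes(p):
            q=((proj(c[n],B)-roi[:2]+.5)*K-.5)*16
            cv2.fillConvexPoly(im,cv2.convexHull(np.int32(q.round())),1,shift=4)
        t-=np.minimum(im,m).sum()/np.maximum(im,m).sum()
    return t
for names in(("top","scene"),("scene",),("top",)):
  for fr in([0,1],[0,1,3],[0,1,2,3,4]):
    if len(names)==1 and len(fr)>2: continue
    base=np.array([.524,.1465,-.33,.041,.207])
    def f(v): p=base.copy();p[fr]=v;return cost(p,names)
    sx=np.vstack([base[fr]]+[base[fr]+np.eye(len(fr))[i]*np.array([.006,.006,.08,.006,.05])[fr][i] for i in range(len(fr))])
    r=minimize(f,base[fr],method="Nelder-Mead",options=dict(initial_simplex=sx,xatol=1e-5,fatol=1e-4));print(names,fr,r.x.round(4),round(r.fun,3))
E
python3 fit.py
```

```text
scene [([19, 6, 6, 23, 110], [21.1, 17.0]), ([26, 23, 11, 16, 62], [31.0, 29.5])]
top [([10, 17, 13, 12, 85], [16.3, 22.4]), ([30, 24, 7, 9, 41], [33.5, 28.1])]
('top', 'scene') [0, 1] [0.5256 0.148 ] -1.141
('top', 'scene') [0, 1, 3] [0.5245 0.147  0.0478] -1.224
('top', 'scene') [0, 1, 2, 3, 4] [ 0.5243  0.1471 -0.3322  0.0504  0.1691] -1.241
('scene',) [0, 1] [0.5172 0.139 ] -0.474
('top',) [0, 1] [0.5257 0.148 ] -0.767
```

The handles triangulate to (0.5244,0.147), yaw −0.33, which matches the rest. Descending.

>>> {"op": "arm_command", "data": {"increments": [[-0.014,-0.013,0.05,0,0,0.001],[-0.014,-0.013,0.15,0,0,0.001],[-0.014,-0.013,0.27,0,0,0.001],[-0.014,-0.013,0.364,0,0,0.001],[-0.014,-0.013,0.364,0,0,0.001]]}}

```text
t: 2.7
tool_pos: [0.5238, 0.145, 0.3451]
orientation: [-0.515, -3.095, 0.002]
force: [-0.5, 0.6, -0.4]
opening: 0.0929
gripper_force: 0.0
```

```bash
python3 -c "
from h import *
inc([.5244,.147,.348],-.331)"
```

```text
t 2.7 pos [0.5238 0.145  0.3451] shift [ 0.0004  0.0101 -0.0145] turn [-0.0007 -0.0013  0.0003] F [-0.5  0.6 -0.4] open 0.0929 g 0.0
```

>>> {"op": "arm_command", "data": {"increments": [[0,0.01,-0.0145,0,0,0],[0,0.01,-0.0145,0,0,0],[0,0.01,-0.0145,0,0,0],[0,0.01,-0.0145,0,0,0],[0,0.01,-0.0145,0,0,0]], "fingers": -0.1, "force": 40}}

```text
t: 3.32
tool_pos: [0.5258, 0.1469, 0.3524]
orientation: [0.516, 3.096, 0.0]
force: [-1.0, -1.8, 6.3]
opening: 0.0521
gripper_force: 8.8
```

>>> {"op": "arm_command", "data": {"increments": [[0,0,0,0,0,0],[0,0,0,0,0,0],[0,0,0,0,0,0],[0,0,0,0,0,0],[0,0,0,0,0,0]], "fingers": 1, "force": 40}}

```text
t: 3.95
tool_pos: [0.5255, 0.1471, 0.3513]
orientation: [0.516, 3.098, 0.0]
force: [0.5, -1.0, 3.6]
opening: 0.0292
gripper_force: 40.0
```

```bash
python3 -c "
from h import *
inc([.5244,.147,.348],-.331)"
```

```text
t 3.95 pos [0.5255 0.1471 0.3513] shift [ 0.0051 -0.0025  0.0163] turn [0.0001 0.0003 0.0003] F [ 0.5 -1.   3.6] open 0.0292 g 40.0
```

>>> {"op": "arm_command", "data": {"increments": [[0,0,-0.05,0,0,0],[0,0,-0.15,0,0,0],[0,0,-0.3,0,0,0],[0,0,-0.45,0,0,0],[0,0,-0.5,0,0,0]]}}

```text
t: 4.58
tool_pos: [0.5256, 0.1473, 0.4542]
orientation: [0.515, 3.095, 0.003]
force: [-0.2, -0.2, -2.6]
opening: 0.0287
gripper_force: 40.0
```

Run:
```python
from h import *
from plant import *
inc([.5125,-.2,.45],-.331)
c={n:read_camera(n) for n in("scene","top")};pickle.dump(c,open("c2.pkl","wb"))
inc([.5125,-.2,.45],-.331)
s=c["scene"];im=cv2.cvtColor(s["image"],cv2.COLOR_RGB2BGR)
p=proj(s,[[.54,.147,.15]])[0].astype(int);x,y=p[0]-50,p[1]-45
cv2.imwrite("pics/l1.png",cv2.resize(im[y:y+75,x:x+100],None,fx=8,fy=8,interpolation=cv2.INTER_CUBIC));print(x,y)
```

```text
t 4.58 pos [0.5256 0.1473 0.4542] shift [-0.5003 -1.6642  0.0192] turn [0.0007 0.0012 0.0004] F [-0.2 -0.2 -2.6] open 0.0287 g 40.0
t 4.67 pos [0.5255 0.1473 0.4525] shift [-0.5008 -1.6638  0.0113] turn [0.0004 0.0007 0.0004] F [ 0.2 -0.6 -2. ] open 0.0288 g 40.0
278 194
```

View pics/l1.png

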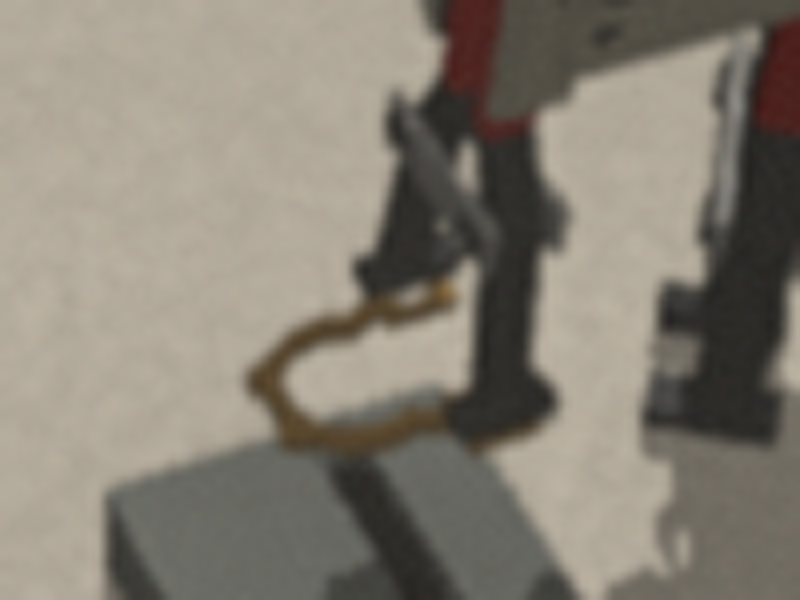

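The ring is spread and hangs level on the tips (feet at about (380,280) and (500,410) in the crop), with the bow towards (265,380). Its weight reads 2.6 N. Carrying it over the axle.

>>> {"op": "arm_command", "data": {"increments": [[-0.03,-0.1,0,0,0,0],[-0.08,-0.266,0,0,0,0],[-0.14,-0.466,0,0,0,0],[-0.2,-0.666,0,0,0,0],[-0.25,-0.83,0,0,0,0]]}}

```text
t: 5.3
tool_pos: [0.5183, -0.0275, 0.449]
orientation: [-0.516, -3.096, 0.0]
force: [0.9, 0.5, -3.0]
opening: 0.0288
gripper_force: 40.0
```

>>> {"op": "arm_command", "data": {"increments": [[-0.06,-0.2,0,0,0,0],[-0.12,-0.4,0,0,0,0],[-0.18,-0.6,0,0,0,0],[-0.22,-0.74,0,0,0,0],[-0.25,-0.83,0,0,0,0]]}}

```text
t: 5.92
tool_pos: [0.5119, -0.2006, 0.4491]
orientation: [-0.517, -3.096, -0.001]
force: [0.9, 0.4, -3.2]
opening: 0.0286
gripper_force: 40.0
```

>>> {"op": "arm_command", "data": {"increments": [[0,0,0,0,0,0],[0,0,0,0,0,0],[0,0,0,0,0,0],[0,0,0,0,0,0],[0,0,0,0,0,0]]}}

```text
t: 6.55
tool_pos: [0.5125, -0.1989, 0.451]
orientation: [0.515, 3.099, -0.0]
force: [0.3, 0.2, -2.5]
opening: 0.0289
gripper_force: 40.0
```

Run:
```python
from h import *
from plant import *
inc([.5125,-.2,.45],-.331)
c={n:read_camera(n) for n in("scene","top")};pickle.dump(c,open("c3.pkl","wb"))
inc([.5125,-.2,.45],-.331)
def crop(n,w=50,h=75):
    s=c[n];im=cv2.cvtColor(s["image"],cv2.COLOR_RGB2BGR)
    p=proj(s,[[.5466,-.2115,.12]])[0].astype(int);x,y=p[0]-w//2,p[1]-h//2-4
    print(n,x,y);return cv2.resize(im[y:y+h,x:x+w],None,fx=8,fy=8,interpolation=cv2.INTER_CUBIC)
cv2.imwrite("pics/w1.png",np.hstack([crop("scene"),crop("top")]))
```

```text
t 6.55 pos [ 0.5125 -0.1989  0.451 ] shift [-0.0019 -0.005   0.0048] turn [-0.      0.0001  0.0005] F [ 0.3  0.2 -2.5] open 0.0289 g 40.0
t 6.65 pos [ 0.5124 -0.1991  0.4509] shift [-0.0018 -0.0039  0.0045] turn [0.     0.     0.0004] F [-0.1  0.8 -3.3] open 0.029 g 40.0
scene 210 133
top 336 172
```

View pics/w1.png

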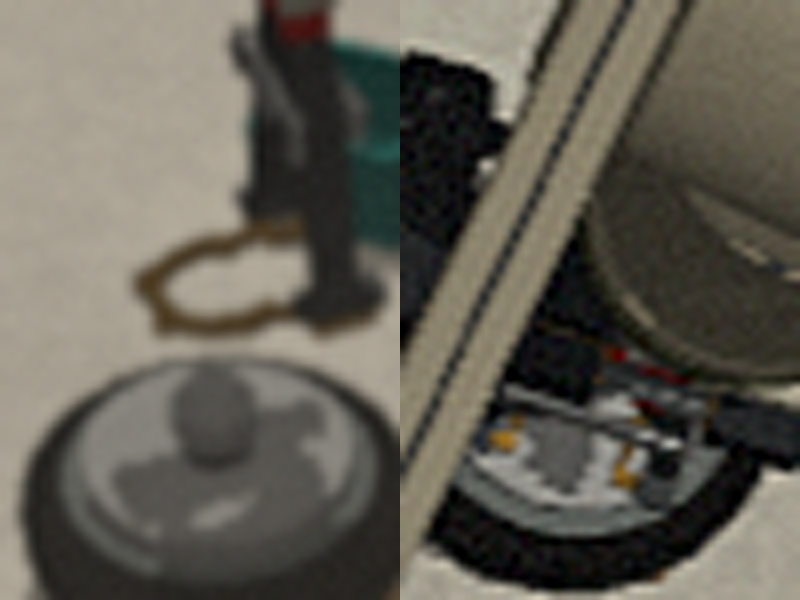

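```bash
cat > rect.py <<'E'
from h import *
def rectify(c,ctr,yaw,z,mm=4): # local x -55..45 down the columns, y -40..40
    xs=np.arange(-55,45,1/mm)/1e3;ys=np.arange(40,-40,-1/mm)/1e3
    X,Y=np.meshgrid(xs,ys,indexing="ij");q=np.c_[X.ravel(),Y.ravel()]@rot(yaw).T+ctr
    p=proj(c,np.c_[q,np.full(len(q),z)]).astype(np.float32).reshape(*X.shape,2)
    return cv2.cvtColor(cv2.remap(c["image"],p,None,cv2.INTER_CUBIC),cv2.COLOR_RGB2BGR)[::-1]
def brass(im):
    h=im.astype(float);return np.clip(h[...,2]-h[...,0]-12,0,40).astype(np.float32) # R-B
def ctr(pl,o=.036): return np.array(pl)+rot(-.331)@[o,0]
E
python3 - <<'E'
from rect import *
c0=load();c2=pickle.load(open("c2.pkl","rb"));c3=pickle.load(open("c3.pkl","rb"))
off=.311
A=rectify(c0["scene"],ctr((.5244,.147)),-.331,.047)
T=rectify(c0["top"],ctr((.5244,.147)),-.331,.047)
B=rectify(c2["scene"],ctr((.5255,.1473)),-.331,.4525-off+.007)
C=rectify(c3["scene"],ctr((.5124,-.1990)),-.331,.4509-off+.007)
def reg(P,Q):
    # bow region x>+14mm : rows 0..(45-14)*4
    a=brass(P)[:124];t=a[24:112,60:260]
    r=cv2.matchTemplate(cv2.copyMakeBorder(brass(Q)[:150],40,40,0,0,cv2.BORDER_CONSTANT),t,cv2.TM_CCOEFF_NORMED);_,v,_,l=cv2.minMaxLoc(r)
    return "dx(mm) %.2f dy %.2f score %.2f"%(-(l[1]-40-24)/4,-(l[0]-60)/4,v)
print("A->T",reg(A,T),"A->B",reg(A,B),"A->C",reg(A,C),"B->C",reg(B,C))
o=[]
for im in(A,T,B,C):
    im=im.copy();cv2.circle(im,(160,180),54,(0,255,0),1);cv2.line(im,(160,160),(160,200),(0,255,0),1);cv2.line(im,(140,180),(180,180),(0,255,0),1);o.append(cv2.resize(im,(200,250))) # 2.5px/mm
cv2.imwrite("pics/rect.png",cv2.resize(np.hstack(o),(800,250)))
E
```

```text
A->T dx(mm) -0.75 dy 1.00 score 0.96 A->B dx(mm) -3.75 dy 1.75 score 0.86 A->C dx(mm) -4.25 dy 3.50 score 0.91 B->C dx(mm) -1.00 dy 2.00 score 0.82
```

View pics/rect.png

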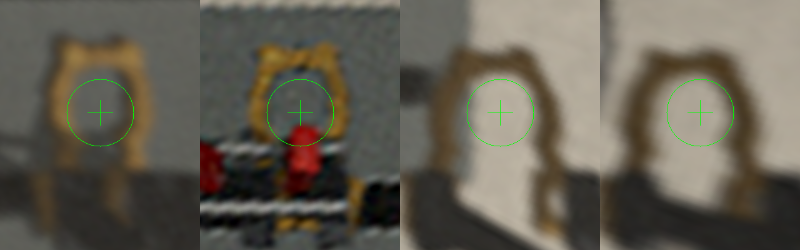

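The first two panels show the closed ring on the rest, with its centre near the predicted spot. The last two show it spread, with the bow shifted about 4 mm towards the pliers and slightly to +y. I'll cross-check that against the near-vertical top view, where an error in height matters little.

Run:
```python
from rect import *
c3=pickle.load(open("c3.pkl","rb"));c2=pickle.load(open("c2.pkl","rb"))
def rows(im,th,tag):
    m=brass(im)>th
    for x in(30,26,22,18,14,10,6,2,-2,-6,-10,-16):
        r=m[int((45-x)*4)-2:int((45-x)*4)+2].mean(0)>.5
        e=np.flatnonzero(np.diff(np.r_[0,r.astype(int),0]))
        print(tag,x,[(round(40-a/4,1),round(40-b/4,1)) for a,b in zip(e[::2],e[1::2]) if b-a>5])
for name,c,p,z in(("B",c2,(.5255,.1473),.1485),("C",c3,(.5124,-.199),.147)):
    for n,th in(("top",25),("scene",14)):
        if name=="B" and n=="scene": continue
        rows(rectify(c[n],ctr(p),-.331,z),th,name+n)
```

```text
Btop 30 []
Btop 26 []
Btop 22 []
Btop 18 []
Btop 14 [(np.float64(-12.5), np.float64(-15.0))]
Btop 10 [(np.float64(-14.2), np.float64(-17.0))]
Btop 6 [(np.float64(-17.0), np.float64(-19.0))]
Btop 2 []
Btop -2 []
Btop -6 []
Btop -10 []
Btop -16 []
Ctop 30 []
Ctop 26 []
Ctop 22 []
Ctop 18 []
Ctop 14 []
Ctop 10 []
Ctop 6 []
Ctop 2 []
Ctop -2 []
Ctop -6 []
Ctop -10 [(np.float64(-0.2), np.float64(-7.5))]
Ctop -16 []
Cscene 30 []
Cscene 26 []
Cscene 22 [(np.float64(21.5), np.float64(-11.8))]
Cscene 18 [(np.float64(21.0), np.float64(-15.2))]
Cscene 14 [(np.float64(24.0), np.float64(5.5)), (np.float64(-4.2), np.float64(-16.8))]
Cscene 10 [(np.float64(27.2), np.float64(13.0)), (np.float64(-10.0), np.float64(-19.8))]
Cscene 6 [(np.float64(28.0), np.float64(14.2)), (np.float64(-11.8), np.float64(-21.8))]
Cscene 2 [(np.float64(29.8), np.float64(17.2)), (np.float64(-13.8), np.float64(-23.0))]
Cscene -2 [(np.float64(31.2), np.float64(17.2)), (np.float64(-14.2), np.float64(-25.2))]
Cscene -6 [(np.float64(30.0), np.float64(18.8)), (np.float64(-14.5), np.float64(-25.0))]
Cscene -10 [(np.float64(28.2), np.float64(17.5)), (np.float64(-11.2), np.float64(-26.5))]
Cscene -16 [(np.float64(28.0), np.float64(14.8)), (np.float64(-13.2), np.float64(-24.5))]
```

Run:
```python
from rect import *
c0=load();c3=pickle.load(open("c3.pkl","rb"));c2=pickle.load(open("c2.pkl","rb"))
V={"A":rectify(c0["scene"],ctr((.5244,.147)),-.331,.047),"T":rectify(c0["top"],ctr((.5244,.147)),-.331,.047),
"B":rectify(c2["scene"],ctr((.5255,.1473)),-.331,.1485),"C":rectify(c3["scene"],ctr((.5124,-.199)),-.331,.147)}
def runs(p,th):
    r=p>th;e=np.flatnonzero(np.diff(np.r_[0,r.astype(int),0]));return [(a/4,b/4) for a,b in zip(e[::2],e[1::2]) if b-a>5]
for k,im in V.items():
    h=im.astype(float);b=h[...,2]-h[...,0];b=b-np.median(b[:20]) ;b=cv2.GaussianBlur(b,(0,0),2)
    for y in(6,3,0,-3):
        j=int((40-y)*4);p=b[:130,j-3:j+4].mean(1);print(k,"col y",y,"pk",round(p.max()),[(45-a,45-z) for a,z in runs(p,p.max()/2)])
    for x in(12,8,4,0,-4):
        i=int((45-x)*4);p=b[i-3:i+4].mean(0);pk=np.percentile(p,93);print(k,"row x",x,"pk",round(pk),[(40-a,40-z) for a,z in runs(p,pk/2)])
```

```text
A col y 6 pk 68 [(np.float64(26.5), np.float64(17.25))]
A col y 3 pk 62 [(np.float64(26.25), np.float64(18.25))]
A col y 0 pk 63 [(np.float64(26.5), np.float64(18.75))]
A col y -3 pk 63 [(np.float64(26.5), np.float64(18.5))]
A row x 12 pk 58 [(np.float64(19.5), np.float64(10.0)), (np.float64(-11.5), np.float64(-19.75))]
A row x 8 pk 57 [(np.float64(20.5), np.float64(11.0)), (np.float64(-12.5), np.float64(-20.5))]
A row x 4 pk 59 [(np.float64(20.0), np.float64(11.5)), (np.float64(-12.0), np.float64(-21.0))]
A row x 0 pk 60 [(np.float64(20.0), np.float64(11.25)), (np.float64(-12.5), np.float64(-21.5))]
A row x -4 pk 58 [(np.float64(19.25), np.float64(10.5)), (np.float64(-12.0), np.float64(-21.0))]
T col y 6 pk 75 [(np.float64(25.0), np.float64(17.5))]
T col y 3 pk 86 [(np.float64(24.25), np.float64(18.5))]
T col y 0 pk 89 [(np.float64(24.75), np.float64(19.25))]
T col y -3 pk 74 [(np.float64(25.25), np.float64(18.25))]
T row x 12 pk 64 [(np.float64(18.0), np.float64(11.75)), (np.float64(-11.5), np.float64(-17.5))]
T row x 8 pk 64 [(np.float64(19.75), np.float64(13.5)), (np.float64(-13.
[... 1044 characters left out ...]
 18 [(np.float64(21.5), np.float64(15.0))]
C col y 3 pk 16 [(np.float64(21.5), np.float64(15.75))]
C col y 0 pk 17 [(np.float64(21.75), np.float64(16.0))]
C col y -3 pk 20 [(np.float64(22.25), np.float64(15.75))]
C row x 12 pk 15 [(np.float64(23.75), np.float64(12.5)), (np.float64(-9.0), np.float64(-17.25))]
C row x 8 pk 14 [(np.float64(26.25), np.float64(15.5)), (np.float64(-12.25), np.float64(-20.0))]
C row x 4 pk 12 [(np.float64(27.75), np.float64(17.75)), (np.float64(-13.25), np.float64(-21.75))]
C row x 0 pk 14 [(np.float64(28.5), np.float64(18.25)), (np.float64(-14.75), np.float64(-22.75))]
C row x -4 pk 13 [(np.float64(30.0), np.float64(18.75)), (np.float64(-15.5), np.float64(-24.0))]
```

The closed ring's bow apex sits about 18.7 mm from its centre, with 6.3 mm arms. Spread, the apex is at 15.9 mm and the arms are centred at about +0.9 mm. So the ring centre is about 33.1 mm ahead of the TCP, with +0.6 mm in y. The inner half-gap of 17.8 mm matches the stated 2 mm clearance. Correcting the position and lowering to just above the axle top.

```bash
python3 -c "
from h import *
inc([.5152,-.2016,.417],-.331)"
```

```text
t 6.65 pos [ 0.5124 -0.1991  0.4509] shift [-0.0171 -0.0071  0.1695] turn [0.     0.     0.0004] F [-0.1  0.8 -3.3] open 0.029 g 40.0
```

>>> {"op": "arm_command", "data": {"increments": [[-0.017,-0.007,0.04,0,0,0],[-0.017,-0.007,0.1,0,0,0],[-0.017,-0.007,0.15,0,0,0],[-0.017,-0.007,0.17,0,0,0],[-0.017,-0.007,0.17,0,0,0]]}}

```text
t: 7.28
tool_pos: [0.515, -0.2018, 0.4163]
orientation: [-0.516, -3.098, -0.0]
force: [0.5, 0.6, -2.0]
opening: 0.0289
gripper_force: 40.0
```

>>> {"op": "arm_command", "data": {"increments": [[0,0,0,0,0,0],[0,0,0,0,0,0],[0,0,0,0,0,0],[0,0,0,0,0,0],[0,0,0,0,0,0]]}}

```text
t: 7.9
tool_pos: [0.5151, -0.2018, 0.4169]
orientation: [0.516, 3.099, -0.0]
force: [-0.3, 0.1, -3.0]
opening: 0.0287
gripper_force: 40.0
```

```bash
cat > meas.py <<'E'
from rect import *
from plant import *
import sys
inc([.5152,-.2016,.417],-.331)
c=read_camera("scene");s=read_state();pickle.dump(c,open(sys.argv[1],"wb"))
p=s["tool_pos"];z=p[2]-.311+.007
im=rectify(c,ctr(p[:2]),-.331,z)
def runs(p,th):
    r=p>th;e=np.flatnonzero(np.diff(np.r_[0,r.astype(int),0]));return [(a/4,b/4) for a,b in zip(e[::2],e[1::2]) if b-a>5]
h=im.astype(float);b=h[...,2]-h[...,0];b=b-np.median(b[:20]);b=cv2.GaussianBlur(b,(0,0),2)
print("pos",p.round(4),"F",s["force"].round(1))
for y in(6,3,0,-3):
    j=int((40-y)*4);q=b[:130,j-3:j+4].mean(1);print("col y",y,round(q.max()),[(float(45-a),float(45-z)) for a,z in runs(q,q.max()/2)])
for x in(12,8,4,0,-4):
    i=int((45-x)*4);q=b[i-3:i+4].mean(0);pk=np.percentile(q,93);print("row x",x,round(pk),[(float(40-a),float(40-z)) for a,z in runs(q,pk/2)])
x,y=proj(c,[[.5466,-.2115,.1]])[0].astype(int)-[40,35]
cv2.imwrite("pics/"+sys.argv[1][:-4]+".png",cv2.resize(cv2.cvtColor(c["image"],cv2.COLOR_RGB2BGR)[y:y+60,x:x+80],None,fx=10,fy=10,interpolation=cv2.INTER_CUBIC));print(x,y)
E
python3 meas.py c4.pkl
```

```text
t 7.9 pos [ 0.5151 -0.2018  0.4169] shift [ 0.      0.0009 -0.0006] turn [-0.      0.      0.0003] F [-0.3  0.1 -3. ] open 0.0287 g 40.0
pos [ 0.5152 -0.2017  0.4169] F [ 0.2 -0.8 -2.8]
col y 6 19 [(21.25, 16.0)]
col y 3 17 [(21.25, 16.0)]
col y 0 18 [(21.5, 15.75)]
col y -3 19 [(22.0, 15.25)]
row x 12 16 [(23.25, 13.25), (-9.25, -18.5)]
row x 8 15 [(25.0, 16.25), (-12.75, -21.0)]
row x 4 14 [(26.5, 18.25), (-14.5, -22.75)]
row x 0 14 [(27.5, 19.0), (-14.75, -24.25)]
row x -4 14 [(29.0, 20.5), (-15.0, -24.75)]
196 145
```

>>> {"op": "arm_command", "data": {"increments": [[0,0.001,0.02,0,0,0],[0,0.001,0.04,0,0,0],[0,0.001,0.06,0,0,0],[0,0.001,0.07,0,0,0],[0,0.001,0.075,0,0,0]]}}

```text
t: 8.57
tool_pos: [0.5152, -0.2016, 0.4016]
orientation: [-0.516, -3.099, -0.0]
force: [0.3, -0.3, -1.4]
opening: 0.0289
gripper_force: 40.0
```

>>> {"op": "arm_command", "data": {"increments": [[0,0,0.01,0,0,0],[0,0,0.02,0,0,0],[0,0,0.03,0,0,0],[0,0,0.035,0,0,0],[0,0,0.035,0,0,0]]}}

```text
t: 9.2
tool_pos: [0.5152, -0.2016, 0.3947]
orientation: [-0.516, -3.099, -0.0]
force: [0.0, -0.5, -2.4]
opening: 0.0288
gripper_force: 40.0
```

The ring underside is now below the axle's shoulder with no side load. Continuing down slowly.

>>> {"op": "arm_command", "data": {"increments": [[0,0,0.015,0,0,0],[0,0,0.03,0,0,0],[0,0,0.045,0,0,0],[0,0,0.055,0,0,0],[0,0,0.06,0,0,0]]}}

```text
t: 9.82
tool_pos: [0.5152, -0.2016, 0.3826]
orientation: [-0.516, -3.099, -0.0]
force: [-0.0, 0.3, -2.3]
opening: 0.0288
gripper_force: 40.0
```

>>> {"op": "arm_command", "data": {"increments": [[0,0,0.004,0,0,0],[0,0,0.008,0,0,0],[0,0,0.012,0,0,0],[0,0,0.016,0,0,0],[0,0,0.02,0,0,0]]}}

```text
t: 10.45
tool_pos: [0.5152, -0.2016, 0.3788]
orientation: [0.516, 3.099, -0.0]
force: [0.7, 0.5, -2.5]
opening: 0.0287
gripper_force: 40.0
```

Underside at about 0.068. Final approach in sub-millimetre rows.

>>> {"op": "arm_command", "data": {"increments": [[0,0,0.003,0,0,0],[0,0,0.006,0,0,0],[0,0,0.009,0,0,0],[0,0,0.012,0,0,0],[0,0,0.014,0,0,0]]}}

```text
t: 11.08
tool_pos: [0.5152, -0.2016, 0.3763]
orientation: [0.516, 3.099, -0.0]
force: [-0.7, 0.0, 1.1]
opening: 0.0288
gripper_force: 40.0
```

>>> {"op": "arm_command", "data": {"increments": [[0,0,0.002,0,0,0],[0,0,0.004,0,0,0],[0,0,0.006,0,0,0],[0,0,0.007,0,0,0],[0,0,0.007,0,0,0]]}}

```text
t: 11.7
tool_pos: [0.5153, -0.2016, 0.3762]
orientation: [0.516, 3.098, -0.001]
force: [-3.8, 1.6, 9.1]
opening: 0.0287
gripper_force: 40.0
```

Landing felt: z stopped at 0.3762 and contact rose by about 11 N, which puts the ring underside at 65 mm as expected. I'll ease the handles in steps, backing the pliers off a little along −x because the lugs move back relative to the bow as the ring closes.

>>> {"op": "arm_command", "data": {"increments": [[0,0,-0.003,0,0,0],[0.002,0,-0.003,0,0,0],[0.004,0,-0.003,0,0,0],[0.006,0,-0.003,0,0,0],[0.006,0,-0.003,0,0,0]], "fingers": 0.14}}

```text
t: 12.32
tool_pos: [0.5146, -0.2014, 0.3769]
orientation: [0.515, 3.096, -0.001]
force: [0.3, -0.0, 6.9]
opening: 0.0402
gripper_force: 6.4
```

>>> {"op": "arm_command", "data": {"increments": [[0.001,0,-0.002,0,0,0],[0.003,0,-0.003,0,0,0],[0.005,0,-0.004,0,0,0],[0.006,0,-0.004,0,0,0],[0.006,0,-0.004,0,0,0]], "fingers": -0.03}}

```text
t: 12.95
tool_pos: [0.5133, -0.2009, 0.3772]
orientation: [0.516, 3.097, -0.001]
force: [0.7, 0.9, 7.1]
opening: 0.0481
gripper_force: 5.6
```

>>> {"op": "arm_command", "data": {"increments": [[0,0,0,0,0,0],[0,0,0,0,0,0],[0,0,0,0,0,0],[0,0,0,0,0,0],[0,0,0,0,0,0]], "fingers": -0.14}}

```text
t: 13.58
tool_pos: [0.5133, -0.201, 0.3772]
orientation: [0.516, 3.097, -0.001]
force: [-0.7, -0.2, 6.9]
opening: 0.053
gripper_force: 4.4
```

```bash
python3 meas.py c5.pkl
```

```text
t 13.57 pos [ 0.5133 -0.201   0.3772] shift [-1.040e-02  1.000e-04 -1.989e-01] turn [-0.0001  0.0008  0.0003] F [-0.7 -0.2  6.9] open 0.053 g 4.4
pos [ 0.5133 -0.201   0.3772] F [-0.2  0.6  6.1]
col y 6 29 [(26.0, 18.25)]
col y 3 28 [(26.75, 18.25)]
col y 0 30 [(27.25, 18.0)]
col y -3 34 [(27.5, 16.75)]
row x 12 21 [(26.75, 13.75)]
row x 8 22 [(27.5, 15.25)]
row x 4 23 [(28.0, 15.75)]
row x 0 23 [(27.75, 15.5)]
row x -4 24 [(27.0, 15.0)]
196 145
```

The ring looks closed: apex 18 mm, and the near arm's inner edge is at 14.2 mm after the height correction (13.4 + 0.7 expected). Lifting the tips out gently while watching the force.

>>> {"op": "arm_command", "data": {"increments": [[0,0,-0.005,0,0,0],[0,0,-0.01,0,0,0],[0,0,-0.015,0,0,0],[0,0,-0.02,0,0,0],[0,0,-0.025,0,0,0]]}}

```text
t: 14.25
tool_pos: [0.5128, -0.2008, 0.3808]
orientation: [-0.516, -3.098, -0.0]
force: [0.3, 0.7, -2.0]
opening: 0.0529
gripper_force: 6.8
```

>>> {"op": "arm_command", "data": {"increments": [[0,0,-0.01,0,0,0],[0,0,-0.02,0,0,0],[0,0,-0.03,0,0,0],[0,0,-0.04,0,0,0],[0,0,-0.05,0,0,0]]}}

```text
t: 14.88
tool_pos: [0.5128, -0.2008, 0.3907]
orientation: [-0.516, -3.098, -0.0]
force: [0.1, -0.4, -5.6]
opening: 0.0533
gripper_force: 6.6
```

```bash
python3 meas.py c6.pkl
```

```text
t 14.88 pos [ 0.5128 -0.2008  0.3907] shift [-1.250e-02 -1.000e-04 -1.313e-01] turn [ 0.     -0.0003  0.0003] F [ 0.1 -0.4 -5.6] open 0.0533 g 6.6
pos [ 0.5128 -0.2008  0.391 ] F [-0.5  0.  -4.7]
col y 6 31 [(27.25, 17.75)]
col y 3 22 [(26.5, 16.75)]
col y 0 11 [(25.5, 15.5)]
col y -3 4 [(23.0, 15.25)]
row x 12 22 [(36.75, 25.0), (-33.0, -40.0)]
row x 8 24 [(36.5, 25.25), (-38.5, -40.0)]
row x 4 23 [(36.5, 25.0), (-33.75, -40.0)]
row x 0 24 [(36.75, 24.25), (-34.25, -40.0)]
row x -4 24 [(35.75, 23.5), (-34.5, -40.0)]
196 145
```

The force has grown to −5 N and the ring's apparent height has shifted, so the ring may be hanging on the tips. Checking the picture.

View pics/c6.png

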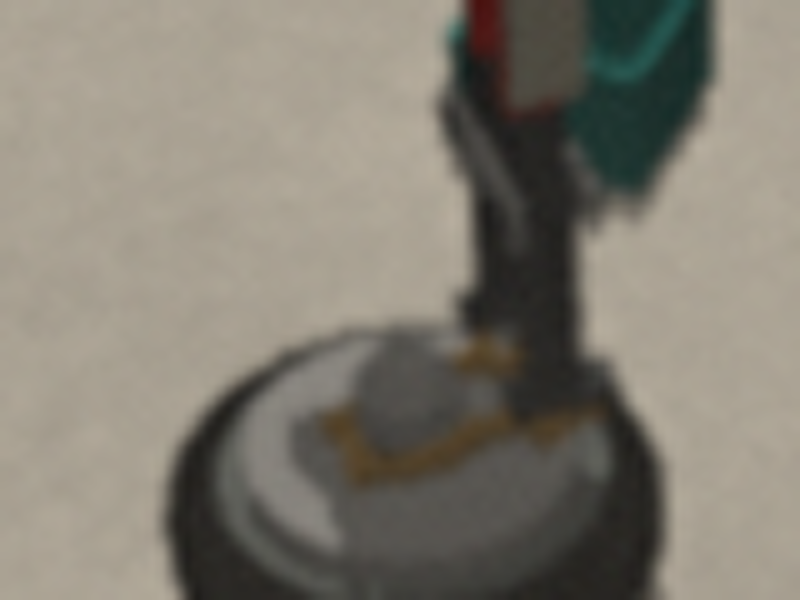

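The ring is closed round the groove (bow corners at (330,420) and (360,475)). Its lugs at (485,355) and (560,425) still hang on the tips, so the ring is tilted by friction. I'll lower it flat again, ease the handles a bit more so the tips are loose, then lift.

>>> {"op": "arm_command", "data": {"increments": [[0,0,0.014,0,0,0],[0,0,0.028,0,0,0],[0,0,0.04,0,0,0],[0,0,0.05,0,0,0],[0,0,0.055,0,0,0]]}}

```text
t: 15.55
tool_pos: [0.513, -0.2008, 0.3801]
orientation: [0.516, 3.099, 0.0]
force: [-0.1, 0.2, -0.1]
opening: 0.0534
gripper_force: 7.0
```

>>> {"op": "arm_command", "data": {"increments": [[0,0,0.003,0,0,0],[0,0,0.006,0,0,0],[0,0,0.009,0,0,0],[0,0,0.012,0,0,0],[0,0,0.012,0,0,0]]}}

```text
t: 16.18
tool_pos: [0.5132, -0.2009, 0.3785]
orientation: [0.516, 3.097, -0.001]
force: [0.1, 0.7, 5.0]
opening: 0.0534
gripper_force: 7.9
```

>>> {"op": "arm_command", "data": {"increments": [[0,0,0,0,0,0],[0,0,0,0,0,0],[0,0,-0.003,0,0,0],[0,0,-0.006,0,0,0],[0,0,-0.006,0,0,0]], "fingers": -0.18}}

```text
t: 16.8
tool_pos: [0.5127, -0.2008, 0.3782]
orientation: [-0.516, -3.098, -0.001]
force: [-0.6, 0.4, -2.4]
opening: 0.0549
gripper_force: 6.5
```

```bash
python3 meas.py c7.pkl
```

```text
t 16.8 pos [ 0.5127 -0.2008  0.3782] shift [-0.0128  0.     -0.1942] turn [ 0.     -0.0004  0.0003] F [-0.6  0.4 -2.4] open 0.0549 g 6.5
pos [ 0.5128 -0.2008  0.3783] F [ 0.6 -0.  -2.3]
col y 6 30 [(22.25, 14.5)]
col y 3 31 [(22.5, 15.0)]
col y 0 32 [(22.75, 15.0)]
col y -3 33 [(23.25, 14.75)]
row x 12 24 [(24.5, 11.75)]
row x 8 25 [(25.75, 14.0)]
row x 4 27 [(26.5, 14.5)]
row x 0 24 [(27.25, 15.25)]
row x -4 24 [(27.5, 15.75)]
196 145
```

```bash
cat > prof.py <<'E'
from rect import *
import sys
W=np.array([.5467,-.2119])
def runs(p,th):
    r=p>th;e=np.flatnonzero(np.diff(np.r_[0,r.astype(int),0]));return " ".join("%.0f:%.0f"%(40-a/4,40-b/4) for a,b in zip(e[::2],e[1::2]) if b-a>7)
V={}
for a in sys.argv[1:]:
    V[a]=rectify(load()["scene"],ctr((.5244,.147)),-.331,.047) if a=="A" else rectify(pickle.load(open(a+".pkl","rb")),W,-.331,.072)
for x in range(28,-52,-4):
    s=[]
    for k,im in V.items():
        h=im.astype(float);b=cv2.GaussianBlur(h[...,2]-h[...,0]-(h[...,2]-h[...,0]<0),(0,0),2);t=25 if k=="A" else 14
        i=int((45-x)*4);q=b[max(i-2,0):i+3].mean(0);g=h.mean(2)
        s.append(runs(q,t).ljust(24))
    print("%4d"%x," | ".join(s))
E
python3 prof.py A c5 c6 c7
```

```text
28 16:6 -5:-15              | 23:-15                   |                          |                         
  24 17:-18                   | 23:-16                   | 20:-15                   | 22:-15                  
  20 17:-18                   | 24:-18                   | 22:-18                   | 23:-18                  
  16 19:6 -8:-19              | 27:6 -3:-19              | 21:-19                   | 23:-18                  
  12 20:9 -11:-20             | 28:10 -12:-18            | 23:3 -11:-18             | 24:4                    
   8 21:10 -12:-21            | 28:12                    | 23:7                     | 25:9                    
   4 21:10 -11:-22            | 29:12                    | 23:7                     | 26:10                   
   0 21:10 -11:-22            | 29:12                    | 23:7                     | 27:10                   
  -4 20:10 -11:-22            | 28:12                    | 24:6                     | 28:11                   
  -8 18:8 -8:-21              | 26:10                    | 22:6                     | 26:11            
[... 398 characters left out ...]
| 17:1 -12:-30             | 22:7 -4:-20 -38:-40     
 -28 26:20 -2:-10             | 36:23 0:-18 -37:-40      | 18:0 -10:-32             | 31:26 -0:-21 -36:-40    
 -32 26:20 -2:-9              | 35:22 -2:-14             | 24:8 -10:-34             | 34:22 -0:-20 -36:-40    
 -36 25:19 -3:-8              | 33:23 -6:-12             | 24:8 -9:-33              | 34:21 -0:-15            
 -40 24:19                    | 32:22                    | 24:8 -14:-25             | 32:22 -6:-13            
 -44 22:20                    | 30:23                    | 20:8                     | 31:22                   
 -48                          |                          | 19:10                    | 30:22
```

Before the lift (c5) the ring was well centred. The jammed lift dragged it about 4 mm towards −x (c7). I'll push it back with the tips along pliers +x, then check.

>>> {"op": "arm_command", "data": {"increments": [[-0.003,0,0,0,0,0],[-0.007,0,0,0,0,0],[-0.011,0,0,0,0,0],[-0.015,0,0,0,0,0],[-0.015,0,0,0,0,0]]}}

```text
t: 17.48
tool_pos: [0.5158, -0.2018, 0.3788]
orientation: [-0.516, -3.099, -0.0]
force: [-0.3, -0.4, -2.3]
opening: 0.0551
gripper_force: 6.5
```

```bash
python3 meas.py c8.pkl | grep -E "pos|col"; python3 prof.py c5 c7 c8
```

```text
t 17.48 pos [ 0.5158 -0.2018  0.3788] shift [ 0.0033 -0.     -0.1909] turn [ 0.     -0.      0.0003] F [-0.3 -0.4 -2.3] open 0.0551 g 6.5
pos [ 0.5158 -0.2018  0.3788] F [ 0.  -0.2 -1.1]
col y 6 30 [(22.25, 14.25)]
col y 3 31 [(22.5, 14.75)]
col y 0 33 [(23.0, 14.25)]
col y -3 33 [(23.25, 13.25)]
  28 23:-15                   |                          | 20:9 -2:-12             
  24 23:-16                   | 22:-15                   | 22:-18                  
  20 24:-18                   | 23:-18                   | 23:-19                  
  16 27:6 -3:-19              | 23:-18                   | 24:-19                  
  12 28:10 -12:-18            | 24:4                     | 25:8 -12:-18            
   8 28:12                    | 25:9                     | 26:9                    
   4 29:12                    | 26:10                    | 26:10                   
   0 29:12                    | 27:10                    | 28:10                   
  -4 28:12                    | 28:11                    | 28:10                   
  -8 26:10                    | 26:11         
[... 158 characters left out ...]
                     | 24:5                    
 -20 26:10 -3:-16             | 24:7 -6:-18              | 23:7 -6:-17             
 -24 34:26 -1:-20             | 22:7 -4:-20 -38:-40      | 18:9 -2:-20             
 -28 36:23 0:-18 -37:-40      | 31:26 -0:-21 -36:-40     | 34:22 0:-21 -38:-40     
 -32 35:22 -2:-14             | 34:22 -0:-20 -36:-40     | 33:20 -1:-18            
 -36 33:23 -6:-12             | 34:21 -0:-15             | 32:20 -4:-15            
 -40 32:22                    | 32:22 -6:-13             | 31:20                   
 -44 30:23                    | 31:22                    | 30:21                   
 -48                          | 30:22                    | 28:21
```

The mechanism: as the pads slid up the splayed handles they squeezed them again, so the tips stayed clamped in the eyes. I'll set the ring flat on the washer and finish centring. Then I'll open the fingers further so the jaws relax fully, and re-grasp lower, where a 53–54 mm opening squeezes less.

>>> {"op": "arm_command", "data": {"increments": [[-0.003,0,0.002,0,0,0],[-0.006,0,0.004,0,0,0],[-0.006,0,0.006,0,0,0],[-0.006,0,0.009,0,0,0],[-0.006,0,0.012,0,0,0]]}}

```text
t: 18.15
tool_pos: [0.5172, -0.2023, 0.3774]
orientation: [0.516, 3.097, -0.001]
force: [0.1, -0.0, 5.8]
opening: 0.0554
gripper_force: 6.6
```

>>> {"op": "arm_command", "data": {"increments": [[0,0,0,0,0,0],[0,0,0,0,0,0],[0,0,0,0,0,0],[0,0,0,0,0,0],[0,0,0,0,0,0]], "fingers": -0.25}}

```text
t: 18.77
tool_pos: [0.5171, -0.2022, 0.3771]
orientation: [0.516, 3.098, -0.001]
force: [0.2, 0.6, 4.3]
opening: 0.0586
gripper_force: 4.2
```

```bash
python3 meas.py c9.pkl | grep -E "pos|col"; python3 prof.py c5 c9
```

```text
t 18.77 pos [ 0.5171 -0.2022  0.3771] shift [ 9.700e-03 -1.000e-04 -1.996e-01] turn [-0.0001  0.0004  0.0003] F [0.2 0.6 4.3] open 0.0586 g 4.2
pos [ 0.5171 -0.2022  0.3771] F [ 0.6 -0.6  5.2]
col y 6 32 [(20.5, 12.5)]
col y 3 30 [(20.75, 12.75)]
col y 0 33 [(21.0, 12.5)]
col y -3 36 [(21.5, 12.5)]
  28 23:-15                   | 20:13 -1:-13            
  24 23:-16                   | 23:-18                  
  20 24:-18                   | 23:-18                  
  16 27:6 -3:-19              | 24:-19                  
  12 28:10 -12:-18            | 25:8 -12:-20            
   8 28:12                    | 26:9                    
   4 29:12                    | 27:10                   
   0 29:12                    | 27:10                   
  -4 28:12                    | 28:10                   
  -8 26:10                    | 25:9                    
 -12 25:8                     | 24:6                    
 -16 26:9                     | 24:6                    
 -20 26:10 -3:-16             | 24:7 -4:-16             
 -24 34:26 -1:-20             | 19:10 0:-19             
 -28 36:23 0:-18 -37:-40      | 34:22 2:-18 -36:-40     
 -32 35:22 -2:-14             | 33:21 2:-16 -37:-40     
 -36 33:23 -6:-12             | 32:21 -4:-12            
 -40 32:22                    | 31:21                   
 -44 30:23                    | 31:22                   
 -48                          | 29:22
```

>>> {"op": "arm_command", "data": {"increments": [[0,0,-0.005,0,0,0],[-0.004,0,-0.005,0,0,0],[-0.008,0,-0.005,0,0,0],[-0.012,0,-0.005,0,0,0],[-0.012,0,-0.005,0,0,0]]}}

```text
t: 19.45
tool_pos: [0.5192, -0.2029, 0.3772]
orientation: [-0.516, -3.099, -0.0]
force: [-0.9, 0.3, 0.5]
opening: 0.0582
gripper_force: 5.4
```

```bash
python3 meas.py c10.pkl | grep -E "pos|col"; python3 prof.py c5 c10
```

```text
t 19.45 pos [ 0.5192 -0.2029  0.3772] shift [ 2.10e-02 -1.00e-04 -1.99e-01] turn [ 0.     -0.0001  0.0003] F [-0.9  0.3  0.5] open 0.0582 g 5.4
pos [ 0.5191 -0.2029  0.3772] F [-0.3 -0.3  1.8]
col y 6 33 [(18.0, 12.5)]
col y 3 33 [(18.5, 12.5)]
col y 0 35 [(18.75, 12.5)]
col y -3 35 [(19.5, 12.5)]
  28 23:-15                   | 20:10 -2:-12            
  24 23:-16                   | 23:-18                  
  20 24:-18                   | 23:-18                  
  16 27:6 -3:-19              | 24:-19                  
  12 28:10 -12:-18            | 26:8 -11:-18            
   8 28:12                    | 26:9                    
   4 29:12                    | 26:10                   
   0 29:12                    | 27:10                   
  -4 28:12                    | 28:10                   
  -8 26:10                    | 25:9                    
 -12 25:8                     | 23:6                    
 -16 26:9                     | 24:6                    
 -20 26:10 -3:-16             | 24:7 -4:-17             
 -24 34:26 -1:-20             | 18:10 0:-19             
 -28 36:23 0:-18 -37:-40      | 34:21 2:-18 -36:-40     
 -32 35:22 -2:-14             | 33:20 2:-16 -37:-40     
 -36 33:23 -6:-12             | 32:21 -5:-10            
 -40 32:22                    | 31:22                   
 -44 30:23                    | 29:21                   
 -48                          | 26:22
```

The ring is now closed (its profile matches the initial closed ring) and sits against the groove's stop, within about 1 mm of the axis. Backing the tips off a little and lifting slowly.

>>> {"op": "arm_command", "data": {"increments": [[0.005,0,0,0,0,0],[0.005,0,-0.003,0,0,0],[0.005,0,-0.008,0,0,0],[0.005,0,-0.014,0,0,0],[0.005,0,-0.02,0,0,0]]}}

```text
t: 20.12
tool_pos: [0.5182, -0.2026, 0.3814]
orientation: [-0.516, -3.099, -0.0]
force: [0.0, -0.1, -1.4]
opening: 0.0585
gripper_force: 5.9
```

>>> {"op": "arm_command", "data": {"increments": [[0,0,-0.005,0,0,0],[0,0,-0.01,0,0,0],[0,0,-0.015,0,0,0],[0,0,-0.02,0,0,0],[0,0,-0.02,0,0,0]]}}

```text
t: 20.75
tool_pos: [0.5182, -0.2026, 0.3852]
orientation: [-0.516, -3.098, -0.0]
force: [-0.2, -0.1, -3.7]
opening: 0.058
gripper_force: 5.7
```

```bash
python3 meas.py c11.pkl | grep -E "pos"; python3 prof.py c10 c11
```

```text
t 20.75 pos [ 0.5182 -0.2026  0.3852] shift [ 1.570e-02 -1.000e-04 -1.591e-01] turn [ 0.     -0.0002  0.0003] F [-0.2 -0.1 -3.7] open 0.058 g 5.7
pos [ 0.5182 -0.2026  0.3852] F [ 0.5 -0.5 -3.7]
  28 20:10 -2:-12             | 21:4 2:-16              
  24 23:-18                   | 22:-18                  
  20 23:-18                   | 22:-19                  
  16 24:-19                   | 22:4 -5:-21             
  12 26:8 -11:-18             | 24:7 -12:-20            
   8 26:9                     | 24:8                    
   4 26:10                    | 24:8                    
   0 27:10                    | 24:8                    
  -4 28:10                    | 23:8                    
  -8 25:9                     | 22:6                    
 -12 23:6                     | 19:4                    
 -16 24:6                     | 19:2                    
 -20 24:7 -4:-17              | 18:2 -12:-20            
 -24 18:10 0:-19              | 22:4 -5:-25             
 -28 34:21 2:-18 -36:-40      | 28:14 -4:-26            
 -32 33:20 2:-16 -37:-40      | 26:12 -6:-22            
 -36 32:21 -5:-10             | 24:13 -11:-18           
 -40 31:22                    | 24:13                   
 -44 29:21                    | 22:13                   
 -48 26:22                    | 20:13
```

The lugs rise with the tips again, so the jaws are still slightly squeezed. I'll lower the ring flat once more and open in small steps until the handles are only just held.

>>> {"op": "arm_command", "data": {"increments": [[0,0,0.008,0,0,0],[0,0,0.018,0,0,0],[0,0,0.028,0,0,0],[0,0,0.036,0,0,0],[0,0,0.042,0,0,0]]}}

```text
t: 21.42
tool_pos: [0.5184, -0.2027, 0.3775]
orientation: [0.516, 3.098, -0.0]
force: [2.0, 0.5, 2.7]
opening: 0.0585
gripper_force: 6.2
```

>>> {"op": "arm_command", "data": {"increments": [[0,0,0,0,0,0],[0,0,0,0,0,0],[0,0,0,0,0,0],[0,0,0,0,0,0],[0,0,0,0,0,0]], "fingers": -0.31}}

```text
t: 22.05
tool_pos: [0.5183, -0.2027, 0.3772]
orientation: [0.516, 3.099, -0.0]
force: [-0.1, 0.1, 1.2]
opening: 0.0611
gripper_force: 4.4
```

>>> {"op": "arm_command", "data": {"increments": [[0,0,0,0,0,0],[0,0,0,0,0,0],[0,0,0,0,0,0],[0,0,0,0,0,0],[0,0,0,0,0,0]], "fingers": -0.36}}

```text
t: 22.68
tool_pos: [0.5182, -0.2026, 0.377]
orientation: [-0.516, -3.099, -0.0]
force: [0.4, -0.3, 0.8]
opening: 0.0632
gripper_force: 2.6
```

>>> {"op": "arm_command", "data": {"increments": [[0,0,-0.005,0,0,0],[0,0,-0.01,0,0,0],[0,0,-0.015,0,0,0],[0,0,-0.02,0,0,0],[0,0,-0.025,0,0,0]]}}

```text
t: 23.3
tool_pos: [0.5182, -0.2026, 0.3821]
orientation: [-0.516, -3.099, -0.0]
force: [-0.4, -0.3, -2.1]
opening: 0.0634
gripper_force: 3.2
```

```bash
python3 meas.py c12.pkl | grep -E "pos"; python3 prof.py c10 c12
```

```text
t 23.3 pos [ 0.5182 -0.2026  0.3821] shift [ 1.590e-02 -1.000e-04 -1.747e-01] turn [-0.     -0.      0.0003] F [-0.4 -0.3 -2.1] open 0.0634 g 3.2
pos [ 0.5183 -0.2026  0.3823] F [-0.1  0.5 -2. ]
  28 20:10 -2:-12             | 22:-14                  
  24 23:-18                   | 22:-19                  
  20 23:-18                   | 23:-19                  
  16 24:-19                   | 24:2 -1:-20             
  12 26:8 -11:-18             | 26:8 -12:-18            
   8 26:9                     | 26:10                   
   4 26:10                    | 27:10                   
   0 27:10                    | 27:10                   
  -4 28:10                    | 26:10                   
  -8 25:9                     | 24:8                    
 -12 23:6                     | 23:5                    
 -16 24:6                     | 23:5                    
 -20 24:7 -4:-17              | 23:7 -3:-17             
 -24 18:10 0:-19              | 31:8 -0:-20 -38:-40     
 -28 34:21 2:-18 -36:-40      | 32:14 -2:-22            
 -32 33:20 2:-16 -37:-40      | 30:14 -4:-16            
 -36 32:21 -5:-10             | 30:16                   
 -40 31:22                    | 30:16                   
 -44 29:21                    | 29:13                   
 -48 26:22                    | 26:13
```

The ring stays put and only the pliers' 2 N hangs on the wrist. Continuing upward.

>>> {"op": "arm_command", "data": {"increments": [[0,0,-0.005,0,0,0],[0,0,-0.01,0,0,0],[0,0,-0.015,0,0,0],[0,0,-0.02,0,0,0],[0,0,-0.02,0,0,0]]}}

```text
t: 23.98
tool_pos: [0.5183, -0.2026, 0.3862]
orientation: [0.516, 3.099, -0.0]
force: [-0.3, -0.6, -2.8]
opening: 0.0634
gripper_force: 3.2
```

```bash
python3 meas.py c13.pkl | grep -E "pos"; python3 prof.py c10 c12 c13
```

```text
t 23.98 pos [ 0.5183 -0.2026  0.3862] shift [ 1.620e-02 -1.000e-04 -1.542e-01] turn [-0.      0.0001  0.0003] F [-0.3 -0.6 -2.8] open 0.0634 g 3.2
pos [ 0.5182 -0.2026  0.3861] F [ 0.9 -0.6 -1.2]
  28 20:10 -2:-12             | 22:-14                   | 21:-14                  
  24 23:-18                   | 22:-19                   | 22:-19                  
  20 23:-18                   | 23:-19                   | 24:-18                  
  16 24:-19                   | 24:2 -1:-20              | 24:2 -1:-19             
  12 26:8 -11:-18             | 26:8 -12:-18             | 25:8 -12:-18            
   8 26:9                     | 26:10                    | 26:10                   
   4 26:10                    | 27:10                    | 26:10                   
   0 27:10                    | 27:10                    | 26:10                   
  -4 28:10                    | 26:10                    | 26:10                   
  -8 25:9                     | 24:8                     | 24:8                    
 -12 23:6                     | 23:5                     | 23:5                    
 -16 24:6                     | 23:5                     | 23:5                    
 -20 24:7 -4:-17              | 23:7 -3:-17              | 23:7 -4:-17             
 -24 18:10 0:-19              | 31:8 -0:-20 -38:-40      | 31:8 -6:-22             
 -28 34:21 2:-18 -36:-40      | 32:14 -2:-22             | 32:10 -8:-24            
 -32 33:20 2:-16 -37:-40      | 30:14 -4:-16             | 31:15 -13:-21           
 -36 32:21 -5:-10             | 30:16                    | 30:18                   
 -40 31:22                    | 30:16                    | 30:14                   
 -44 29:21                    | 29:13                    | 29:9                    
 -48 26:22                    | 26:13                    | 26:7
```

The tips are out of the eyes and the ring profile hasn't changed. Raising clear, then squeezing the empty pliers for a firm carry.

>>> {"op": "arm_command", "data": {"increments": [[0,0,-0.015,0,0,0],[0,0,-0.035,0,0,0],[0,0,-0.06,0,0,0],[0,0,-0.09,0,0,0],[0,0,-0.11,0,0,0]]}}

```text
t: 24.65
tool_pos: [0.5183, -0.2027, 0.4087]
orientation: [0.516, 3.098, -0.0]
force: [-0.6, -0.1, -2.0]
opening: 0.0632
gripper_force: 3.2
```

>>> {"op": "arm_command", "data": {"increments": [[0,0,0,0,0,0],[0,0,0,0,0,0],[0,0,0,0,0,0],[0,0,0,0,0,0],[0,0,0,0,0,0]], "fingers": 0.0, "force": 30}}

```text
t: 25.28
tool_pos: [0.5182, -0.2026, 0.4079]
orientation: [-0.516, -3.099, -0.0]
force: [-0.2, -0.5, -1.7]
opening: 0.0465
gripper_force: 4.0
```

>>> {"op": "arm_command", "data": {"increments": [[0,0,-0.05,0,0,0],[0,0,-0.12,0,0,0],[0,0,-0.2,0,0,0],[0,0,-0.26,0,0,0],[0,0,-0.3,0,0,0]], "fingers": 1}}

```text
t: 25.9
tool_pos: [0.5183, -0.2027, 0.4695]
orientation: [0.516, 3.098, -0.001]
force: [1.3, 0.7, -1.9]
opening: 0.0289
gripper_force: 30.0
```

```bash
python3 - <<'E'
from rect import *
from plant import *
inc([.5255,.1473,.465],-.331)
c={n:read_camera(n) for n in("scene","top")};pickle.dump(c,open("c14.pkl","wb"));pickle.dump(c["scene"],open("c14s.pkl","wb"))
E
python3 prof.py c10 c14s | head -14
```

```text
t 25.9 pos [ 0.5183 -0.2027  0.4695] shift [0.533  1.667  0.0213] turn [-0.0001  0.0004  0.0003] F [ 1.3  0.7 -1.9] open 0.0289 g 30.0
  28 20:10 -2:-12             | 21:6 -1:-18             
  24 23:-18                   | 22:-21                  
  20 23:-18                   | 23:-21                  
  16 24:-19                   | 25:3 -0:-22             
  12 26:8 -11:-18             | 26:8 -10:-21            
   8 26:9                     | 26:10                   
   4 26:10                    | 26:10                   
   0 27:10                    | 27:10                   
  -4 28:10                    | 25:10                   
  -8 25:9                     | 25:8                    
 -12 23:6                     | 23:5                    
 -16 24:6                     | 23:6                    
 -20 24:7 -4:-17              | 22:6 -3:-20             
 -24 18:10 0:-19              | 29:-25
```

>>> {"op": "arm_command", "data": {"increments": [[0.03,0.1,0,0,0,0],[0.09,0.28,0,0,0,0],[0.15,0.47,0.02,0,0,0],[0.21,0.66,0.04,0,0,0],[0.266,0.833,0.04,0,0,0]]}}

```text
t: 26.62
tool_pos: [0.5213, -0.0253, 0.4588]
orientation: [-0.515, -3.097, -0.001]
force: [-0.6, -0.3, -1.9]
opening: 0.0292
gripper_force: 30.0
```

>>> {"op": "arm_command", "data": {"increments": [[0.06,0.19,0,0,0,0],[0.12,0.38,0.01,0,0,0],[0.18,0.57,0.03,0,0,0],[0.23,0.73,0.04,0,0,0],[0.267,0.833,0.045,0,0,0]]}}

```text
t: 27.25
tool_pos: [0.5244, 0.1497, 0.45]
orientation: [-0.513, -3.098, 0.0]
force: [0.0, -1.4, -2.0]
opening: 0.0289
gripper_force: 30.0
```

>>> {"op": "arm_command", "data": {"increments": [[0,0,0,0,0,0],[0,0,0,0,0,0],[0,0,0,0,0,0],[0,0,0,0,0,0],[0,0,0,0,0,0]]}}

```text
t: 27.88
tool_pos: [0.5254, 0.1467, 0.4511]
orientation: [0.517, 3.099, 0.0]
force: [0.4, -0.3, -1.9]
opening: 0.0292
gripper_force: 30.0
```

Run:
```python
from rect import *
from plant import *
inc([.5255,.1473,.4525],-.331)
c={n:read_camera(n) for n in("scene","top")};pickle.dump(c,open("c15.pkl","wb"))
o=pickle.load(open("c2.pkl","rb"));s=read_state()
dp=s["tool_pos"]-np.array([.5255,.1473,.4525]);print("tcp diff mm",(dp*1e3).round(1))
g=lambda c:cv2.cvtColor(c["image"],cv2.COLOR_RGB2GRAY)
S=c["scene"]
def reg(a,b,box,m=8,k=4):
    x,y,w,h=box;t=cv2.resize(a[y:y+h,x:x+w],None,fx=k,fy=k,interpolation=cv2.INTER_CUBIC)
    u=cv2.resize(b[y-m:y+h+m,x-m:x+w+m],None,fx=k,fy=k,interpolation=cv2.INTER_CUBIC)
    _,v,_,l=cv2.minMaxLoc(cv2.matchTemplate(u,t,cv2.TM_CCOEFF_NORMED));return np.array(l)/k-m,v
R=rot(-.331)
def P(x,y,z): return np.array([*(s["tool_pos"][:2]+R@[x,y]),s["tool_pos"][2]-.3035+z])
for nm,box,q in(("gripper",(335,170,25,25),None),("pivots",(324,204,25,22),(0,0,.075)),("footnear",(331,236,18,15),(0,.03,.006)),("footfar",(320,224,10,11),(0,-.03,.006))):
    d,v=reg(g(o["scene"]),g(S),box);out=""
    if q:
        p0=proj(S,[P(*q)])[0];e=[proj(S,[P(q[0]+.001,q[1],q[2])])[0]-p0,proj(S,[P(q[0],q[1],q[2]+.001)])[0]-p0]
        # remove known tcp diff
        old=P(*q)-dp;d0=d-(p0-proj(S,[old])[0]);out="local dx,dz mm %s"%np.linalg.solve(np.array(e).T,d0).round(1)
        out+=" px %s"%p0.round(0)
    print(nm,d,round(v,2),out)
```

```text
t 27.88 pos [0.5254 0.1467 0.4511] shift [ 0.0006  0.003  -0.0069] turn [0.     0.     0.0001] F [ 0.4 -0.3 -1.9] open 0.0292 g 30.0
tcp diff mm [-0.1 -0.5 -1.4]
gripper [-0.25  1.  ] 0.99 
pivots [0.5 0.5] 0.99 local dx,dz mm [-1.9 -1.4] px [336. 216.]
footnear [ 0.75 -0.5 ] 0.96 local dx,dz mm [-2.2  1.8] px [339. 245.]
footfar [ 3.75 -7.5 ] 0.82 local dx,dz mm [-8.  24.9] px [328. 227.]
```

The pliers sit about 2 mm further towards −x in the grip than before, with no pitch and hardly any slip in z. The TCP target for the slot is (0.5269,0.1459). Tips enter at TCP z ≈ 0.350 and feet land at about 0.3435.

```bash
python3 -c "
from h import *
inc([.5269,.1459,.358],-.331)"
```

```text
t 27.98 pos [0.5254 0.1468 0.4511] shift [-0.0086 -0.002   0.4654] turn [0.     0.     0.0002] F [ 0.1  0.7 -1.7] open 0.029 g 30.0
```

>>> {"op": "arm_command", "data": {"increments": [[-0.009,-0.002,0.08,0,0,0],[-0.009,-0.002,0.2,0,0,0],[-0.009,-0.002,0.33,0,0,0],[-0.009,-0.002,0.43,0,0,0],[-0.009,-0.002,0.465,0,0,0]]}}

```text
t: 28.6
tool_pos: [0.5264, 0.146, 0.3558]
orientation: [-0.516, -3.096, 0.002]
force: [0.1, -0.1, -1.4]
opening: 0.0288
gripper_force: 30.0
```

>>> {"op": "arm_command", "data": {"increments": [[0,0,0.005,0,0,0],[0,0,0.015,0,0,0],[0,0,0.025,0,0,0],[0,0,0.035,0,0,0],[0,0,0.045,0,0,0]]}}

```text
t: 29.22
tool_pos: [0.5269, 0.1462, 0.3491]
orientation: [0.516, 3.099, 0.0]
force: [-0.2, 0.7, -2.6]
opening: 0.0291
gripper_force: 30.0
```

```bash
python3 -c "
from h import *
inc([.5269,.1459,.344],-.331)"
```

```text
t 29.23 pos [0.5269 0.1462 0.3491] shift [-0.0002 -0.0014  0.0257] turn [0.0001 0.0001 0.0003] F [-0.2  0.7 -2.6] open 0.0291 g 30.0
```

>>> {"op": "arm_command", "data": {"increments": [[0,0,0.005,0,0,0],[0,0,0.01,0,0,0],[0,0,0.014,0,0,0],[0,0,0.018,0,0,0],[0,0,0.022,0,0,0]]}}

```text
t: 29.85
tool_pos: [0.5269, 0.1462, 0.3446]
orientation: [0.516, 3.099, 0.0]
force: [0.4, -0.4, -2.0]
opening: 0.0292
gripper_force: 30.0
```

>>> {"op": "arm_command", "data": {"increments": [[0,0,0.002,0,0,0],[0,0,0.004,0,0,0],[0,0,0.006,0,0,0],[0,0,0.007,0,0,0],[0,0,0.007,0,0,0]]}}

```text
t: 30.48
tool_pos: [0.527, 0.1462, 0.3441]
orientation: [0.516, 3.098, 0.0]
force: [-2.5, -1.8, 4.6]
opening: 0.029
gripper_force: 30.0
```

Feet landed at 0.344, so the tips are in the slot (on the top face they would have stopped at 0.350). Easing open.

>>> {"op": "arm_command", "data": {"increments": [[0,0,-0.002,0,0,0],[0,0,-0.004,0,0,0],[0,0,-0.004,0,0,0],[0,0,-0.004,0,0,0],[0,0,-0.004,0,0,0]], "fingers": 0.03}}

```text
t: 31.1
tool_pos: [0.5271, 0.1462, 0.3444]
orientation: [0.516, 3.098, 0.0]
force: [-0.6, -0.5, 5.4]
opening: 0.045
gripper_force: 3.0
```

>>> {"op": "arm_command", "data": {"increments": [[0,0,-0.002,0,0,0],[0,0,-0.003,0,0,0],[0,0,-0.003,0,0,0],[0,0,-0.003,0,0,0],[0,0,-0.003,0,0,0]], "fingers": -0.25}}

```text
t: 31.72
tool_pos: [0.5269, 0.1462, 0.3445]
orientation: [-0.516, -3.099, 0.0]
force: [-0.2, -0.3, 3.0]
opening: 0.0583
gripper_force: 2.5
```

>>> {"op": "arm_command", "data": {"increments": [[0,0,0,0,0,0],[0,0,0,0,0,0],[0,0,0,0,0,0],[0,0,0,0,0,0],[0,0,0,0,0,0]], "fingers": -0.4}}

```text
t: 32.35
tool_pos: [0.5268, 0.1462, 0.3444]
orientation: [-0.516, -3.098, 0.0]
force: [-0.2, -0.1, -1.3]
opening: 0.0654
gripper_force: 2.9
```

>>> {"op": "arm_command", "data": {"increments": [[0,0,0,0,0,0],[0,0,0,0,0,0],[0,0,0,0,0,0],[0,0,0,0,0,0],[0,0,0,0,0,0]], "fingers": -1}}

```text
t: 32.98
tool_pos: [0.5269, 0.1462, 0.3447]
orientation: [0.516, 3.099, 0.0]
force: [-0.5, -0.0, -0.2]
opening: 0.093
gripper_force: 0.0
```

Released. Retreating straight up, then checking the pliers' pose numerically.

>>> {"op": "arm_command", "data": {"increments": [[0,0,-0.03,0,0,0],[0,0,-0.1,0,0,0],[0,0,-0.2,0,0,0],[0,0,-0.32,0,0,0],[0,0,-0.45,0,0,0]]}}

```text
t: 33.6
tool_pos: [0.5269, 0.1462, 0.4371]
orientation: [0.516, 3.098, 0.001]
force: [-0.2, -0.1, 0.3]
opening: 0.093
gripper_force: 0.0
```

>>> {"op": "arm_command", "data": {"increments": [[0,0,-0.1,0,0,0],[0.1,0.2,-0.2,0,0,0],[0.2,0.45,-0.2,0,0,0],[0.3,0.7,-0.2,0,0,0],[0.4,0.95,-0.2,0,0,0]]}}

```text
t: 34.22
tool_pos: [0.5125, 0.3535, 0.4758]
orientation: [0.516, 3.098, 0.001]
force: [0.6, -0.5, 0.4]
opening: 0.093
gripper_force: 0.0
```

```bash
python3 - <<'E'
from h import *
from plant import *
inc([.5,.3,.4],-.331)
for n in("scene","top"): pickle.dump(read_camera(n),open("end_"+n+".pkl","wb"))
E
sed 's/^c=load()/c={n:pickle.load(open("end_"+n+".pkl","rb")) for n in("scene","top")}/' fit.py > fit2.py; python3 fit2.py
python3 prof.py c10 end_scene
```

```text
t 34.23 pos [0.5125 0.3535 0.4758] shift [-0.0273 -0.2734  0.3789] turn [0.0002 0.0003 0.0003] F [ 0.6 -0.5  0.4] open 0.093 g 0.0
scene [([19, 9, 5, 23, 111], [21.0, 19.8]), ([26, 25, 10, 16, 67], [30.4, 32.1])]
top [([10, 17, 13, 12, 84], [16.4, 22.5]), ([30, 24, 8, 9, 41], [33.5, 28.0])]
('top', 'scene') [0, 1] [0.5254 0.1479] -1.244
('top', 'scene') [0, 1, 3] [0.525  0.1479 0.0438] -1.239
('top', 'scene') [0, 1, 2, 3, 4] [ 0.5256  0.1476 -0.3158  0.0422  0.1873] -1.249
('scene',) [0, 1] [0.5235 0.1461] -0.488
('top',) [0, 1] [0.5257 0.148 ] -0.761
  28 20:10 -2:-12             | 20:-18                  
  24 23:-18                   | 22:-22                  
  20 23:-18                   | 22:-21                  
  16 24:-19                   | 24:-22                  
  12 26:8 -11:-18             | 25:7 -10:-21            
   8 26:9                     | 26:9                    
   4 26:10                    | 26:10                   
   0 27:10                    | 26:10                   
  -4 28:10                    | 25:10                   
  -8 25:9                     | 25:8                    
 -12 23:6                     | 22:4                    
 -16 24:6                     | 23:4                    
 -20 24:7 -4:-17              | 22:4 -3:-20             
 -24 18:10 0:-19              | 29:-25 -38:-40          
 -28 34:21 2:-18 -36:-40      | 31:-30 -36:-40          
 -32 33:20 2:-16 -37:-40      | 30:-31 -33:-40          
 -36 32:21 -5:-10             | 30:15 13:-40            
 -40 31:22                    | 29:-40                  
 -44 29:21                    | 28:-40                  
 -48 26:22                    | 26:-40
```

The pliers stand upright at (0.525,0.148), with the origin at about 0.042, as expected in the slot. Last check: the ring's centring in the now unobstructed top view.

```bash
cat > e.py <<'E'
from rect import *
T=pickle.load(open("end_top.pkl","rb"));S=pickle.load(open("end_scene.pkl","rb"));W=np.array([.5466,-.2115])
ref=rectify(load()["top"],ctr((.5244,.147)),-.331,.047);im=rectify(T,W,-.331,.072)
f=lambda i:(i[...,2].astype(float)-i[...,0]).clip(20,80)
def runs(p,th):
    r=p>th;e=np.flatnonzero(np.diff(np.r_[0,r.astype(int),0]));return " ".join("%.1f:%.1f"%(40-a/4,40-b/4) for a,b in zip(e[::2],e[1::2]) if b-a>7)
for x in(24,20,16,12,8,4,0,-4,-8,-12,-28,-32,-36,-40):
    i=int((45-x)*4);print(x,*(runs(f(k)[i-2:i+3].mean(0),40).ljust(34) for k in(ref,im)),sep=" | ")
for n,i in(("ref",ref),("end",im)):
    q=f(i)[:130,150:170].mean(1);e=np.flatnonzero(q>q.max()/2+10);print(n,"apex outer/inner",45-e[0]/4,45-e[-1]/4)
E
python3 e.py
```

```text
24 | 16.5:-14.8                         | 17.0:-13.5                        
20 | 16.0:-15.0                         | 16.8:-14.2                        
16 | 17.0:9.2 -10.0:-16.0               | 17.8:11.8 -10.2:-14.8             
12 | 18.2:11.8 -11.2:-17.8              | 19.2:14.2 -14.5:-17.2             
8 | 20.0:13.5 -13.0:-19.0              | 19.8:16.5                         
4 | 20.0:13.2 -12.0:-19.0              | 19.5:17.0                         
0 | 20.5:13.5 -12.5:-19.5              | 20.0:16.8                         
-4 | 19.8:13.2 -12.0:-19.0              | 21.2:16.0 -14.8:-18.5             
-8 | 18.0:12.0 3.8:-17.8                | 20.2:14.2 -13.0:-17.0             
-12 | 4.8:-8.0                           | 16.8:10.2 -8.5:-15.2              
-28 | 40.0:31.8 9.2:-4.0 -19.5:-25.5     | 26.5:6.2 -3.5:-24.8               
-32 | 7.5:3.0 -19.8:-25.2                | 26.8:21.0 10.0:5.0 -2.5:-7.2 -18.5:-24.0
-36 | -19.8:-24.8                        | 26.0:21.2 9.0:4.8 -1.8:-6.2 -18.8:-23.2
-40 | -20.0:-22.5                        | 25.0:20.0 8.0:4.0 -1.0:-4.5 -17.5:-21.5
ref apex outer/inner 24.75 19.0
end apex outer/inner 24.25 19.5
```

The top view shows the ring closed (50.8 mm over the lugs against 50 mm nominal) and centred within 1 mm of the axle. Handing in.

```bash
python3 -c "
from plant import *
print(close_job())"
```

```text
the job is handed in; nothing more can be done
None
```

The ring is closed in the axle groove, within about 1 mm of the axle's axis, and the empty pliers stand upright in their rest's slot. The job was handed in at about 34 s. The first lifts jammed and tilted the ring, so I reseated it on the washer before the tips came free.

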